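Make the gel bench safe and set the run voltage

ROBOT

A 7-joint arm with a two-finger parallel gripper is mounted at the origin on the work surface. World frame = base frame: x ahead of the robot, y to its left, z up, the work surface at z = 0. Lengths are in m, angles in rad, forces in N, time in s.
With the tool pointing down it reaches from about 0.4 to 0.85 m from the base axis. Payload 4.5 kg.
Tool frame: the origin (TCP) lies midway between the tips of the shut fingers; the grasp point (between the pads) lies 19 mm behind it; z points along the fingers, y is the direction in which the jaws open and shut (so a half turn about z gives the same grasp; the last joint's range is limited). The gripper opens to 88 mm and grips with 3 to 60 N. Pads are 18 mm wide; open, the fingers measure 123 mm over their backs; the gripper's body (75 mm by 187 mm) begins 45 mm behind the grasp point.
Start: joints at [1.213, 0.689, -0.195, 1.565, 0.157, 0.902, -0.215], TCP at [0.239, -0.578, 0.239] pointing down, gripper open.
Joint ranges: [-3.01, 3.01], [-0.46, 2.08], [-1.47, 1.51], [0.13, 2.56], [-1, 4.14], [0.04, 2.09], [-2.66, 2.66]. Speed limits (rad/s): [2.57, 2.57, 3.14, 3.14, 3.14, 3.14, 3.14].

INTERFACE

Orientations are given as [roll, pitch, yaw] about the fixed x, y, z axes, in that order (R = Rz(yaw) Ry(pitch) Rx(roll)).
In Python, from plant import arm, read_camera gives the robot as it stands.
- The arm moves only by the tool carry_out, never from a script. Its argument "steps" is a list of rows, each an object with "travel": the shift along the tool's x, y, z in cm, a list of three; "angular": the turn, a rotation vector about the tool's x, y, z in degrees, a list of three. A call has 1 to 5 rows; each row is the pose to reach, as a shift and turn from the pose measured when the call began, along the tool's axes at that moment; what a row does not reach only later rows make up. A row lasts 1/12 s, in which the tool goes at most 41.7 mm and 7.16 degrees, less where a joint would pass 70% of its speed; a pose out of reach is approached as far as the arm can. A call with a gripper value outside its range is refused whole. "claw" is the opening, from 0 (shut) to 1 (fully open), set as the call begins (left out, the last holds). The fingers move at their own pace and stop on an object; "grip_force" is the grip in N (left out, the last holds). Time passes only in rows, so rows that repeat a pose let the fingers close. It gives the time, the measured TCP pose, the force and the opening at its end, in the units of the state.
- arm.read_state(): the state, without advancing time (a new reading comes with each control period).
- read_camera(name): name is "side" or "top"; returns a dict with "image" (400x640x3 uint8, red, green, blue), "K" (3x3 intrinsics, pixels), "extrinsics" (4x4, takes a point from camera to world coordinates). Camera axes: x right, y down, z forward; pixel columns grow to the right and rows downward; lengths in m; the calibration is good to about 2 mm. A picture is of the moment at which its call begins. There is no depth.
- arm.close_job(): hands the job in, once; it reports no verdict.
The state is a dict: "time_s": time; "joint_pos": joint angles; "dq": joint speeds; "joint_efforts": joint torques, N m; "eef_pos": TCP position; "tcp_rot": TCP orientation; "contact_force": force on the tool from outside, world axes, zero at the start; "wrist_torque": the same for the moment, N m; "grip_width": finger opening in m.
Only numpy, scipy, OpenCV 4.12 (cv2) and the standard library are available. Lean on these libraries where they do the work, as an engineer would, in place of code of your own. Each camera call takes 0.05 s, during which the arm holds its last target.

TASK

Clear up the electrophoresis bench and then set the run going: stand every tipped bottle upright in the grey bottle lane, so that all the bottles there stand upright, put the comb cases lying on the bench into the open drawer and slide the drawer fully shut. Only when all that is done, turn the power supply's voltage knob so that its pointer is on the green 150 V mark, and leave the other things on the bench as they are.

Things in the scene. Friction and masses are not known exactly. Their poses are not given: they have to be found in the camera images.
- lane: Bottle lane: fixed grey shallow tray, 140 x 550 mm outside (x, y), floor 4 mm thick, rim 4 mm thick and 14 mm high. Origin at the centre of its underside; y along the lane.
- bottle_a: Square plastic bottle, blue cap: body 48 x 48 mm, 74 mm tall; round cap 35 mm across, 22 mm tall; 105 mm tall in all, about 140 g, centre of mass 45 mm above its foot. Origin on its axis half way up (52.5 mm); z from foot to cap, x and y square to its sides. Starts tipped, flat on a side in the lane, along it within 15 degrees, cap to either end. May be absent.
- bottle_b: Square plastic bottle, blue cap: body 48 x 48 mm, 74 mm tall; round cap 35 mm across, 22 mm tall; 105 mm tall in all, about 140 g, centre of mass 45 mm above its foot. Origin on its axis half way up (52.5 mm); z from foot to cap, x and y square to its sides. Starts tipped, flat on a side in the lane, along it within 15 degrees, cap to either end. May be absent.
- bottle_c: Square plastic bottle, blue cap: body 48 x 48 mm, 74 mm tall; round cap 35 mm across, 22 mm tall; 105 mm tall in all, about 140 g, centre of mass 45 mm above its foot. Origin on its axis half way up (52.5 mm); z from foot to cap, x and y square to its sides. Starts tipped, flat on a side in the lane, along it within 15 degrees, cap to either end. May be absent.
- bottle_d: Square plastic bottle, orange cap: body 48 x 48 mm, 74 mm tall; round cap 35 mm across, 22 mm tall; 105 mm tall in all, about 140 g, centre of mass 45 mm above its foot. Origin on its axis half way up (52.5 mm); z from foot to cap, x and y square to its sides. Starts standing upright in the lane, a neighbour of the tipped ones.
- bottle_e: Square plastic bottle, orange cap: body 48 x 48 mm, 74 mm tall; round cap 35 mm across, 22 mm tall; 105 mm tall in all, about 140 g, centre of mass 45 mm above its foot. Origin on its axis half way up (52.5 mm); z from foot to cap, x and y square to its sides. Starts standing upright in the lane, a neighbour of the tipped ones.
- unit: Fixed grey drawer unit, 250 deep x 290 wide x 100 mm high (x, y, z), with one drawer that starts open. Origin at the centre of its underside; the drawer comes out to its -x side. With the drawer shut its white front panel stands in the unit's front face, 125 mm to -x of the origin.
- unit_drawer0 (a joint): How far the drawer is open, m: 0 fully shut, 0.17 fully open. Slides easily (about 1 N and 4 N per m/s).
- drawer_floor (a point): Centre of the drawer's inner floor, moving with it; x from the drawer's front to its back, 22 mm above the bench. Inside 205 mm long (x), 248 mm wide (y), side walls 56 mm high. The unit's top board leaves 66 mm above this floor; open by D, the drawer is clear of the board from x = -102 mm to x = D - 109 mm, the rest is under it. The front panel is 66 mm high above this floor.
- unit_drawer0_handle (a point): Middle of the drawer's steel bar handle: a bar 11 mm thick and 120 mm long across the drawer (y), 35 mm in front of the panel.
- case_a: Flat closed comb case, white with a green lid, 92 x 44 x 36 mm (x, y, z), 110 g. Origin at the centre of its underside, x along its length. Starts lid up on the bench between the robot and the lane. May be absent.
- case_b: Flat closed comb case, white with a yellow lid, 92 x 44 x 36 mm (x, y, z), 110 g. Origin at the centre of its underside, x along its length. Starts lid up on the bench between the robot and the lane. May be absent.
- case_c: Flat closed comb case, white with a red lid, 92 x 44 x 36 mm (x, y, z), 110 g. Origin at the centre of its underside, x along its length. Starts lid up on the bench between the robot and the lane. May be absent.
- supply: Fixed white power supply, 220 deep x 160 wide x 86 mm high (x, y, z), origin at the centre of its underside, front at -x. Its front deck slopes 18 degrees down to the front; on its right (-y) the voltage knob in a ring of seven ticks, 0 to 300 V, one each 50 V (45 degrees); the 150 V tick is the broad green one, straight away from the front (+x).
- volts (a joint): Angle of the voltage knob, rad: 0 with its pointer at the 0 V tick (135 degrees anticlockwise of the green one), growing clockwise seen from above to 4.71 at 300 V; the green 150 V mark is at 2.356. It stays where it is left; turning takes about 0.03 N m.
- knob_grip (a point): On the knob's axis, at the height to grip, 29 mm above the deck. z is the knob's axis, up and 18 degrees towards the front; the point turns with the knob, its x points along the supply's x at joint 0. The knob is a 49 mm disc, 8 mm high, carrying an upright bar 46 long x 14 mm thick, top 35 mm above the deck; a white line marks the bar's pointer end.
- tube_rack: Bystander: orange tube rack, 70 x 160 x 64 mm, on top of the drawer unit. Origin under its centre.
- dish: Bystander: covered petri dish, 90 mm across, 15 mm high. Origin under its centre.
- timer: Bystander: white bench timer, 60 x 60 x 18 mm, on top of the power supply. Origin under its centre.
- pipette: Bystander: pipette lying on the bench behind the lane, about 300 mm long, 35 mm high. Origin near its middle.
Mind the look-alikes: they are no part of the job. What is shaped like the case_b but pink or purple is not meant.

How it is judged:
By the outcome, as a careful person would: the job done as asked, in the order asked, and still so for the second after the job is handed in, with the robot touching nothing.
Of bottle_a, bottle_b, bottle_c only 2 to 3 are there at a start; the rules pass over those that are not, and their reading is None.
Of case_a, case_b, case_c only 2 to 3 are there at a start; the rules pass over those that are not, and their reading is None.
At some moment in a run one of bottle_a, bottle_b, bottle_c, case_a, case_b, case_c may be knocked a few centimetres aside while the robot is not near it.
Once in a run the grip may slacken for a moment while it holds something.
It also fails if it takes over 210 s, if anything falls off the work surface, if the arm or the gripper's body presses on something with over 40 N, if the wrist force passes 120 N, or if a joint passes its speed limit or range.

## Working session

There is one attempt and no reset: what is moved stays moved. The work goes in short steps, Python scripts to look and compute and a tool call to move; the robot and the scene stay as the last step left them, time stands still between calls to the robot, and variables do not carry over. Pictures are saved under pics/ and viewed, and the job is handed in when it is done.

Besides the shell and the picture viewer there is one more tool, called as name(argument=value, ...) on one line, values as JSON. carry_out: Moves the arm, as the interface text tells. Its arguments: {"type":"object","properties":{"steps":{"type":"array"},"claw":{"type":"number"},"grip_force":{"type":"number"}},"required":["steps"]}

```bash
ls; mkdir -p pics; cat > h.py <<'E'
import numpy as np, cv2, json
from scipy.spatial.transform import Rotation as R
from plant import arm, read_camera
def cam(n,save=None):
    c=read_camera(n)
    if save: cv2.imwrite('pics/'+save,c['image'][:,:,::-1])
    return c
def px2plane(c,u,v,z):
    K=np.array(c['K']);E=np.array(c['extrinsics'])
    d=E[:3,:3]@np.linalg.inv(K)@np.array([u,v,1.]);o=E[:3,3]
    return o+d*(z-o[2])/d[2]
def proj(c,p):
    K=np.array(c['K']);E=np.array(c['extrinsics'])
    q=K@(E[:3,:3].T@(np.array(p)-E[:3,3]));return q[:2]/q[2]
E
python3 - <<'E'
from h import *
print(arm.read_state())
for n in('top','side'):
    c=cam(n,n+'0.png');print(c['K'],c['extrinsics'])
E
```

```text
pics
{'time_s': 0.0, 'joint_pos': array([ 1.21281071,  0.6900208 , -0.19447186,  1.56636729,  0.15729531,
        0.90251366, -0.2151341 ]), 'dq': array([ 6.73417623e-05,  2.99516303e-04, -1.72936258e-03, -7.75117724e-04,
        2.71198943e-04, -1.46945014e-03,  4.98431587e-04]), 'joint_efforts': array([ 3.42363173e-04, -5.27569306e+01, -1.26690645e+00, -1.53426397e+01,
       -5.26798808e-02,  6.58236619e-03,  1.76346362e-04]), 'eef_pos': array([ 0.23833112, -0.57706503,  0.23787981]), 'tcp_rot': array([-3.13967920e+00,  1.61777216e-04,  3.91803524e-01]), 'contact_force': array([ 0.01707734, -0.1486843 ,  0.64748526]), 'wrist_torque': array([-0.06581078, -0.02408182,  0.04907067]), 'grip_width': 0.08816378988024312}
[[380.73385273   0.         318.80260938]
 [  0.         380.73385273 195.77109173]
 [  0.           0.           1.        ]] [[-0.02797654 -0.99533648  0.09231801  0.36635145]
 [-0.99959667  0.02740586 -0.00744381  0.00166056]
 [ 0.00487904 -0.09248903 -0.99570175  1.25937284]
 [ 0.          0.          0.          1.        ]]
[[404.03198773   0.         316.70374035]
 [  0.         404.03198773 201.14252086]
 [  0.           0.           1.        ]] [[-0.49381195 -0.54803862  0.67513215 -0.49692409]
 [-0.86928313  0.33101563 -0.36711783  0.53238603]
 [-0.02228454 -0.76816816 -0.6398602   0.99896113]
 [ 0.          0.          0.          1.        ]]
```

View pics/top0.png

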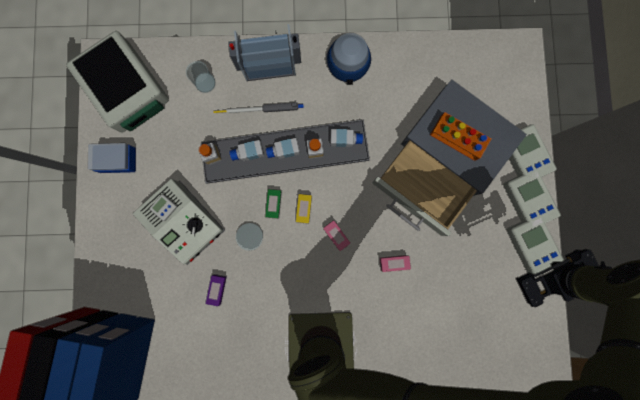

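View pics/side0.png

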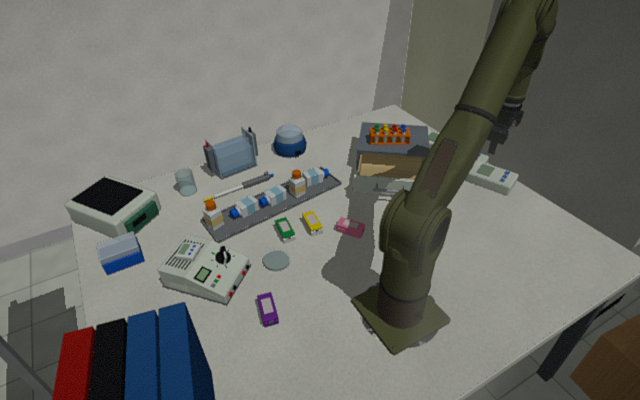

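The top view shows three blue-cap bottles tipped in the lane at about (247,150), (284,148) and (345,136). Orange caps stand at (208,150) and (315,145). The green case is at (273,202), the yellow one at (304,208), and the look-alikes are pink and purple. The drawer is open at (430,185) and the knob is at (195,225).

```bash
python3 - <<'E'
import cv2
a=cv2.imread('pics/top0.png')
cv2.imwrite('pics/l0.png',cv2.resize(a[110:195,195:375],None,fx=4.4,fy=4.4,interpolation=cv2.INTER_CUBIC))
cv2.imwrite('pics/d0.png',cv2.resize(a[70:250,365:565],None,fx=3.3,fy=3.3,interpolation=cv2.INTER_CUBIC))
cv2.imwrite('pics/k0.png',cv2.resize(a[170:275,125:325],None,fx=4,fy=4,interpolation=cv2.INTER_CUBIC))
E
```

```text
(no output)
```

View pics/l0.png

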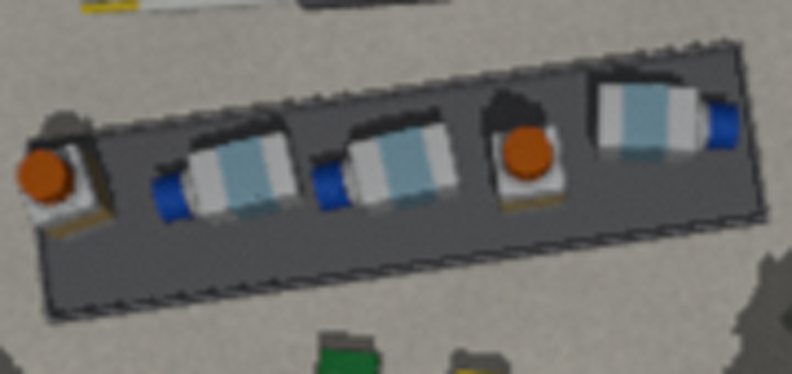

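View pics/d0.png

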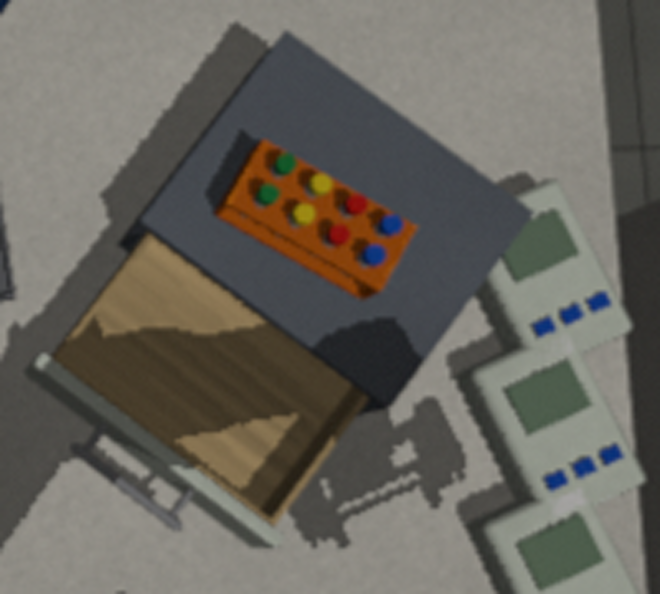

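View pics/k0.png

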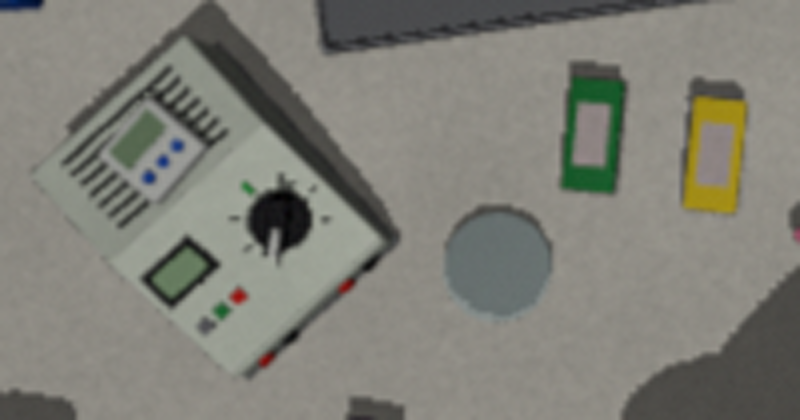

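```bash
cat >> h.py <<'E'
def masks(im):
    hsv=cv2.cvtColor(im,cv2.COLOR_RGB2HSV)
    H,S,V=[hsv[...,i].astype(int) for i in range(3)]
    return H,S,V
def blobs(m,amin=15):
    n,l,st,ce=cv2.connectedComponentsWithStats(m.astype(np.uint8),connectivity=8)
    out=[]
    for i in range(1,n):
        if st[i,4]>=amin:
            ys,xs=np.nonzero(l==i)
            rect=cv2.minAreaRect(np.c_[xs,ys].astype(np.float32))
            out.append((ce[i],st[i,4],rect,l==i))
    return out
def pr(*a): print(*[np.round(x,4) if isinstance(x,(np.ndarray,list,tuple,float)) else x for x in a])
E
python3 - <<'E'
from h import *
c=cam('top');im=c['image'];H,S,V=masks(im)
def show(name,m,z,amin=15,roi=None):
    if roi:
        mm=np.zeros_like(m);mm[roi[1]:roi[3],roi[0]:roi[2]]=1;m=m&(mm>0)
    for ce,a,rect,_ in blobs(m,amin):
        bp=cv2.boxPoints(rect)
        P=np.array([px2plane(c,u,v,z)[:2] for u,v in bp])
        e=[P[1]-P[0],P[2]-P[1]]
        k=0 if np.linalg.norm(e[0])>np.linalg.norm(e[1]) else 1
        pr(name,ce,a,'cen',px2plane(c,*ce,z)[:2],'rect',P.mean(0),'len',[np.linalg.norm(x) for x in e],'ang',np.degrees(np.arctan2(e[k][1],e[k][0])))
L=(200,110,375,190)
show('bluecap',(H>108)&(H<125)&(S>150)&(V>90),.040,roi=L)
show('label',(H>88)&(H<108)&(S>40)&(S<130)&(V>90),.052,roi=L)
show('orange',(H>5)&(H<16)&(S>180)&(V>90),.109,roi=L)
show('green',(H>50)&(H<80)&(S>120)&(V>50),.036,roi=(230,170,330,240))
show('yellow',(H>20)&(H<32)&(S>150)&(V>90),.036,roi=(230,170,330,240))
pts={'lane':[(47,318),(765,218),(740,43),(92,125)]}
for p in pts['lane']: pr('lane',px2plane(c,195+p[0]/4.4,110+p[1]/4.4,.014))
for p in [(40,358),(275,540),(150,240),(365,395)]: pr('drw',px2plane(c,365+p[0]/3.3,70+p[1]/3.3,.088))
for p in [(288,33),(530,210),(145,222)]: pr('unit',px2plane(c,365+p[0]/3.3,70+p[1]/3.3,.100))
for p in [(80,452),(178,525)]: pr('handle',px2plane(c,365+p[0]/3.3,70+p[1]/3.3,.06))
for p in [(280,218),(275,252),(248,187)]: pr('knob',px2plane(c,125+p[0]/4,170+p[1]/4,.09))
for p in [(187,38),(35,172),(245,375),(397,238)]: pr('supply',px2plane(c,125+p[0]/4,170+p[1]/4,.0 if 0 else .07))
E
```

```text
bluecap [359.42 138.68] 50 cen [ 0.6628 -0.1452] rect [ 0.6625 -0.1451] len [0.0273 0.0189] ang -10.1037
bluecap [269.5185 152.5   ] 54 cen [0.6249 0.1486] rect [0.625  0.1487] len [0.0197 0.028 ] ang -167.1666
bluecap [233.2364 155.    ] 55 cen [0.6199 0.2664] rect [0.6201 0.2667] len [0.0194 0.0293] ang -162.3955
label [341.4805 136.1883] 154 cen [ 0.6696 -0.0861] rect [ 0.6687 -0.0845] len [0.0324 0.0494] ang 178.0182
label [286.9231 146.891 ] 156 cen [0.6392 0.0909] rect [0.6392 0.0911] len [0.0321 0.0501] ang -167.4343
label [250.1161 149.1355] 155 cen [0.6351 0.2094] rect [0.6353 0.2093] len [0.0319 0.0501] ang -166.9547
orange [314.3895 144.3053] 95 cen [0.6322 0.0022] rect [0.6316 0.0018] len [0.0277 0.0344] ang 178.3941
orange [204.5    149.5222] 90 cen [0.6249 0.3392] rect [0.625  0.3392] len [0.0276 0.0343] ang 179.9227
green [272.901  203.2656] 192 cen [0.4596 0.1409] rect [0.4602 0.1418] len [0.0886 0.0413] ang -6.8685
yellow [303.0312 208.1384] 224 cen [0.4412 0.0443] rect [0.4412 0.0438] len [0.09   0.0422] ang -7.2972
lane [0.5367 0.3633 0.014 ]
lane [ 0.5979 -0.177   0.014 ]
lane [ 0.7332 -0.1634  0.014 ]
lane [0.6828 0.3292 0.014 ]
drw [ 0.5239 -0.1896  0.088 ]
drw [ 0.3474 -0.4009  0.088 ]
drw [ 0.6339 -0.2989  0.088 ]
drw [ 0.4805 -0.4937  0.088 ]
unit [ 0.8287 -0.4379  0.1   ]
unit [ 0.6503 -0.6561  0.1   ]
unit [ 0.6486 -0.292   0.1   ]
handle [ 0.4359 -0.2287  0.06  ]
handle [ 0.3638 -0.3189  0.06  ]
knob [0.397  0.3739 0.09  ]
knob [0.3712 0.3776 0.09  ]
knob [0.4214 0.3984 0.09  ]
supply [0.5407 0.4535 0.07  ]
supply [0.4386 0.5708 0.07  ]
supply [0.2776 0.4069 0.07  ]
supply [0.3795 0.2895 0.07  ]
```

```bash
cat >> h.py <<'E'
def pose():
    s=arm.read_state();return s,np.array(s['eef_pos']),R.from_euler('xyz',s['tcp_rot'])
def down(psi,tilt=0):
    # tool down with yaw psi (deg), then tilt (deg) about tool y
    return R.from_euler('xyz',[180,0,psi],degrees=True)*R.from_rotvec([0,np.radians(tilt),0])
def go(p,Rt=None):
    s,q,Rc=pose()
    t=Rc.inv().apply(np.array(p)-q)*100
    w=(Rc.inv()*Rt).as_rotvec(degrees=True) if Rt is not None else np.zeros(3)
    pr('t',round(s['time_s'],2),'pos',q,'J',s['joint_pos'],'F',s['contact_force'],'w',s['grip_width'])
    n=np.linalg.norm
    print('travel',t.round(2).tolist(),'angular',w.round(1).tolist(),'rows>=',round(max(n(t)/4.17,n(w)/7.16),1))
E
python3 -c "
from h import *
go((.441,.044,.24),down(-7.2))
go((.441,.044,.24),down(172.8))"
```

```text
t 0.15 pos [ 0.2385 -0.5772  0.2381] J [ 1.2128  0.6898 -0.1946  1.5661  0.1573  0.9025 -0.2151] F [-0.2439 -0.6624 -0.2372] w 0.0882
travel [42.45, -49.67, -0.12] angular [-0.1, 0.0, 29.7] rows>= 15.7
t 0.15 pos [ 0.2385 -0.5772  0.2381] J [ 1.2128  0.6898 -0.1946  1.5661  0.1573  0.9025 -0.2151] F [-0.2439 -0.6624 -0.2372] w 0.0882
travel [42.45, -49.67, -0.12] angular [-0.0, -0.1, -150.3] rows>= 21.0
```

carry_out(steps=[{"travel": [4,-2,0],"angular": [0,0,6]},{"travel": [7,-5,0],"angular": [0,0,12]},{"travel": [10,-8,0],"angular": [0,0,18]},{"travel": [13,-11,0],"angular": [0,0,24]},{"travel": [16,-14,0],"angular": [0,0,29.7]}], claw=1, grip_force=20)

```text
time_s: 0.57
eef_pos: [0.3308, -0.3905, 0.2381]
tcp_rot: [-3.14, 0.001, -0.132]
contact_force: [1.7, -0.8, -0.4]
grip_width: 0.088
```

```bash
python3 -c "
from h import *
go((.441,.044,.24),down(-7.2))"
```

```text
t 0.57 pos [ 0.3308 -0.3905  0.2381] J [ 0.7965  0.5411 -0.0285  1.9077  0.0217  0.6946 -0.9477] F [ 1.748  -0.7568 -0.3799] w 0.088
travel [5.2, -44.52, -0.12] angular [-0.1, 0.0, -0.4] rows>= 10.7
```

carry_out(steps=[{"travel": [0.5,-4.1,0],"angular": [0,0,0]},{"travel": [1,-8.2,0],"angular": [0,0,0]},{"travel": [1.5,-12.3,0],"angular": [0,0,0]},{"travel": [2,-16.4,0],"angular": [0,0,0]},{"travel": [2.5,-20.5,0],"angular": [0,0,0]}])

```text
time_s: 0.98
eef_pos: [0.3826, -0.1887, 0.2384]
tcp_rot: [-3.14, 0.001, -0.133]
contact_force: [1.2, 0.5, -0.4]
grip_width: 0.0879
```

carry_out(steps=[{"travel": [0.5,-4.1,0],"angular": [0,0,0]},{"travel": [1,-8.2,0],"angular": [0,0,0]},{"travel": [1.5,-12.3,0],"angular": [0,0,0]},{"travel": [2,-16.4,0],"angular": [0,0,0]},{"travel": [2.5,-20.5,0],"angular": [0,0,0]}])

```text
time_s: 1.4
eef_pos: [0.4344, 0.0132, 0.2388]
tcp_rot: [-3.14, 0.001, -0.132]
contact_force: [1.0, -0.2, -0.1]
grip_width: 0.0884
```

```bash
python3 -c "
from h import *
go((.441,.044,.05),down(-7.2))"
```

```text
t 1.4 pos [0.4344 0.0132 0.2388] J [-0.1576  0.4504  0.0329  2.1182 -0.0297  0.5738 -1.8063] F [ 1.0137 -0.2495 -0.051 ] w 0.0884
travel [0.26, -3.11, 18.88] angular [-0.1, 0.0, -0.4] rows>= 4.6
```

carry_out(steps=[{"travel": [0.3,-3.1,2],"angular": [0,0,0]},{"travel": [0.3,-3.1,6],"angular": [0,0,0]},{"travel": [0.3,-3.1,10],"angular": [0,0,0]},{"travel": [0.3,-3.1,14],"angular": [0,0,0]},{"travel": [0.3,-3.1,17],"angular": [0,0,0]}], claw=0.8)

```text
time_s: 1.82
eef_pos: [0.4408, 0.0443, 0.0664]
tcp_rot: [-3.14, 0.002, -0.131]
contact_force: [-0.2, 0.5, 0.3]
grip_width: 0.07
```

```bash
python3 -c "
from h import *
c=cam('side','s1.png');c=cam('top','t1.png')
a=cv2.imread('pics/t1.png');b=cv2.imread('pics/s1.png')
cv2.imwrite('pics/m1.png',np.vstack([cv2.resize(a[110:260,190:390],(800,600))[:300*2:2],cv2.resize(b[150:300,230:430],(800,300))]))
go((.441,.044,.008),down(-7.2))"
```

```text
t 1.92 pos [0.4387 0.0438 0.065 ] J [-0.2041  0.8126  0.0028  2.2348 -0.0428  0.1032 -1.862 ] F [-0.3485 -1.3337  1.1305] w 0.0706
travel [0.27, -0.06, 5.7] angular [0.0, 0.5, -0.3] rows>= 1.4
```

View pics/m1.png

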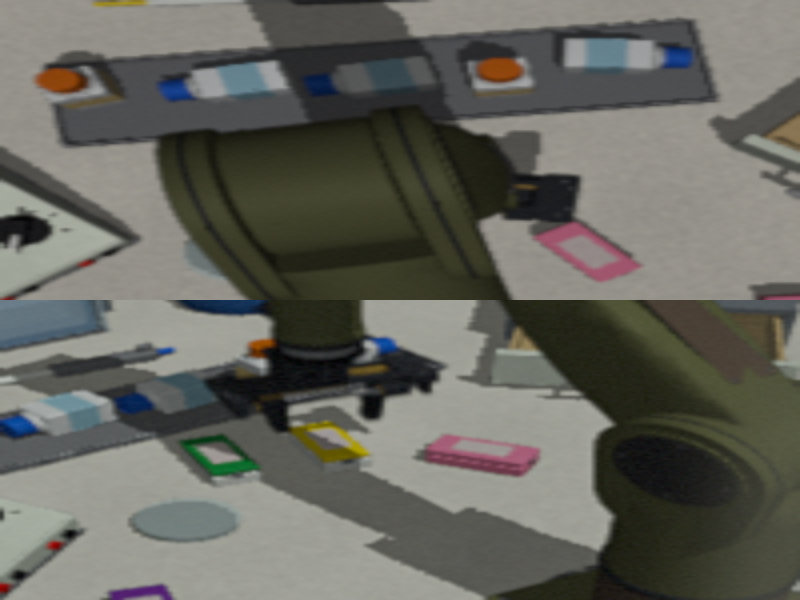

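carry_out(steps=[{"travel": [0.2,0,2.8],"angular": [0,0,0]},{"travel": [0.2,0,5.6],"angular": [0,0,0]},{"travel": [0.2,0,5.6],"angular": [0,0,0]}])

```text
time_s: 2.17
eef_pos: [0.4495, 0.0442, 0.0138]
tcp_rot: [3.137, 0.024, -0.132]
contact_force: [0.6, -0.5, 0.3]
grip_width: 0.07
```

```bash
python3 -c "
from h import *
go((.441,.044,.008),down(-7.2))"
```

```text
t 2.17 pos [0.4495 0.0442 0.0138] J [-0.186   0.9275 -0.0196  2.1949  0.288   0.0451 -2.1889] F [ 0.5948 -0.5254  0.3264] w 0.07
travel [-0.83, 0.13, 0.6] angular [0.3, 1.4, -0.4] rows>= 0.2
```

carry_out(steps=[{"travel": [0,0,0.3],"angular": [0,-2,0]},{"travel": [0,0,0.4],"angular": [0,-4,0]},{"travel": [0,0,0.4],"angular": [0,-4,0]},{"travel": [0,0,0.4],"angular": [0,-4,0]},{"travel": [0,0,0.4],"angular": [0,-4,0]}], claw=0.3, grip_force=25)

```text
time_s: 2.58
eef_pos: [0.4505, 0.0439, 0.0112]
tcp_rot: [3.137, 0.09, -0.133]
contact_force: [2.5, -1.0, 6.0]
grip_width: 0.044
```

```bash
python3 -c "
from h import *
go((.455,.044,.2),down(-7.2))"
```

```text
t 2.58 pos [0.4505 0.0439 0.0112] J [-0.1284  0.9366 -0.0882  2.1283  0.2821  0.1723 -2.1678] F [ 2.4971 -0.9918  5.9658] w 0.044
travel [-1.26, 0.02, -18.84] angular [0.3, 5.1, -0.4] rows>= 4.5
```

carry_out(steps=[{"travel": [0,0,-4],"angular": [0,2,0]},{"travel": [0,0,-8],"angular": [0,4,0]},{"travel": [0,0,-12],"angular": [0,5,0]},{"travel": [-0.5,4,-13],"angular": [0,5,-6]},{"travel": [-0.8,8,-13],"angular": [0,5,-12]}])

```text
time_s: 3.0
eef_pos: [0.4457, -0.0329, 0.1453]
tcp_rot: [-3.137, -0.006, 0.09]
contact_force: [0.8, -2.0, -1.5]
grip_width: 0.0438
```

```bash
python3 -c "
from h import *
go((.464,-.383,.14),down(-39.6))"
```

```text
t 3.0 pos [ 0.4457 -0.0329  0.1453] J [ 0.1148  0.6418 -0.2206  2.1807  0.3801  0.3478 -1.9026] F [ 0.8196 -1.9965 -1.5454] w 0.0438
travel [-1.31, 35.03, 0.37] angular [-0.4, -0.2, 44.7] rows>= 8.4
```

carry_out(steps=[{"travel": [-0.2,4,0.3],"angular": [0,0,7]},{"travel": [-0.4,8,0.3],"angular": [0,0,14]},{"travel": [-0.6,12,0.3],"angular": [0,0,21]},{"travel": [-0.7,16,0.3],"angular": [0,0,28]},{"travel": [-0.8,20,0.3],"angular": [0,0,35]}])

```text
time_s: 3.42
eef_pos: [0.4543, -0.2344, 0.142]
tcp_rot: [-3.135, -0.002, -0.527]
contact_force: [0.3, 0.6, -0.8]
grip_width: 0.0438
```

```bash
python3 -c "
from h import *
go((.464,-.383,.14),down(-39.6))"
```

```text
t 3.42 pos [ 0.4543 -0.2344  0.142 ] J [ 0.489   0.6961 -0.1603  1.9992  0.2188  0.4591 -1.9286] F [ 0.2838  0.6245 -0.8448] w 0.0438
travel [8.31, 12.36, 0.13] angular [-0.4, -0.1, 9.4] rows>= 3.6
```

carry_out(steps=[{"travel": [2.3,3.4,0],"angular": [0,0,5]},{"travel": [4.6,6.8,0.1],"angular": [0,0,9.4]},{"travel": [6.8,10.2,0.1],"angular": [0,0,9.4]},{"travel": [8.3,12.4,0.1],"angular": [0,0,9.4]},{"travel": [8.3,12.4,0.1],"angular": [0,0,9.4]}])

```text
time_s: 3.83
eef_pos: [0.4614, -0.3912, 0.1406]
tcp_rot: [-3.14, -0.005, -0.7]
contact_force: [0.4, -1.1, -0.7]
grip_width: 0.0438
```

```bash
python3 -c "
from h import *
c=cam('top','t2.png');b=cam('side','s2.png')['image']
cv2.imwrite('pics/m2.png',np.vstack([cv2.resize(c['image'][80:260,350:590],(800,300)),cv2.resize(b[100:250,330:530],(800,300))])[:,:,::-1])
go((.464,-.383,.037),down(-39.6))"
```

```text
t 3.93 pos [ 0.4626 -0.3835  0.1403] J [ 0.7125  0.7854 -0.1647  1.7288  0.1843  0.6416 -1.8164] F [ 1.2817  0.0202 -1.7742] w 0.0437
travel [0.07, -0.07, 10.33] angular [-0.4, -0.0, -0.1] rows>= 2.5
```

View pics/m2.png

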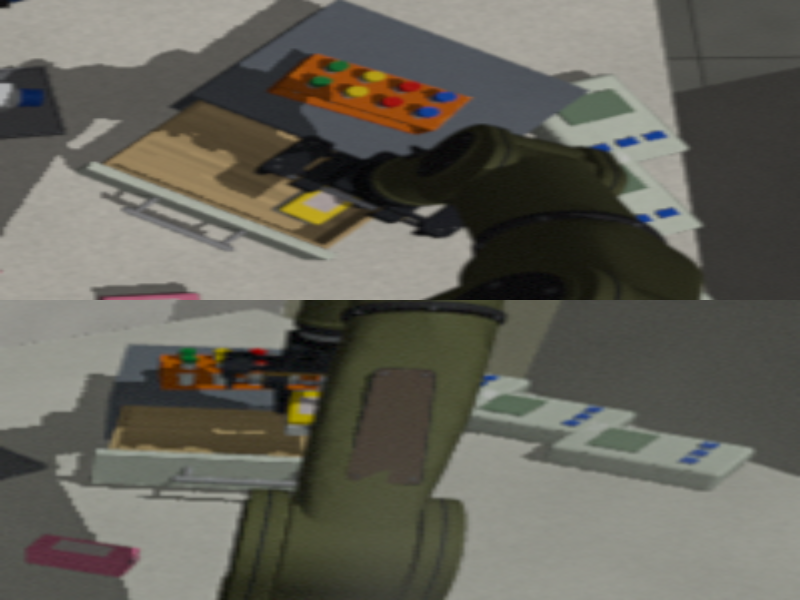

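carry_out(steps=[{"travel": [0,0,3.5],"angular": [0,0,0]},{"travel": [0,0,7],"angular": [0,0,0]},{"travel": [0,0,9.5],"angular": [0,0,0]},{"travel": [0,0,10.3],"angular": [0,0,0]},{"travel": [0,0,10.3],"angular": [0,0,0]}])

```text
time_s: 4.35
eef_pos: [0.4623, -0.3798, 0.0359]
tcp_rot: [-3.135, 0.005, -0.69]
contact_force: [0.1, -0.4, -0.4]
grip_width: 0.0441
```

carry_out(steps=[{"travel": [0,0,0.2],"angular": [0,0,0]},{"travel": [0,0,0.2],"angular": [0,0,0]},{"travel": [0,0,0.2],"angular": [0,0,0]},{"travel": [0,0,-3],"angular": [0,0,0]},{"travel": [0,0,-7],"angular": [0,0,0]}], claw=0.68)

```text
time_s: 4.77
eef_pos: [0.4607, -0.3792, 0.1052]
tcp_rot: [-3.135, 0.01, -0.69]
contact_force: [0.5, 0.3, -0.1]
grip_width: 0.0599
```

carry_out(steps=[{"travel": [0,0,-4],"angular": [0,0,0]},{"travel": [0,-3,-8],"angular": [0,0,-7]},{"travel": [0,-7,-8],"angular": [0,0,-14]},{"travel": [0,-11,-8],"angular": [0,0,-21]},{"travel": [0,-15,-8],"angular": [0,0,-28]}])

```text
time_s: 5.18
eef_pos: [0.5578, -0.2644, 0.1893]
tcp_rot: [-3.133, 0.001, -0.197]
contact_force: [0.5, 0.1, -0.8]
grip_width: 0.06
```

```bash
python3 -c "
from h import *
c=cam('top','t3.png');im=c['image'];H,S,V=masks(im)
cv2.imwrite('pics/m3.png',cv2.resize(im[80:260,230:560],None,fx=2.4,fy=2.4)[:,:,::-1])
m=(H>50)&(H<80)&(S>120)&(V>50);m[:170]=0;m[240:]=0;m[:,:230]=0;m[:,330:]=0
for ce,a,r,_ in blobs(m): pr(ce,a,px2plane(c,*ce,.036),r)
go((.47,.141,.2),down(-6.9))"
```

```text
Traceback (most recent call last):
  File "h.py", line 28, in pr
    def pr(*a): print(*[np.round(x,4) if isinstance(x,(np.ndarray,list,tuple,float)) else x for x in a])
                        ~~~~~~~~^^^^^
ValueError: setting an array element with a sequence. The requested array has an inhomogeneous shape after 1 dimensions. The detected shape was (3,) + inhomogeneous part.
```

View pics/m3.png

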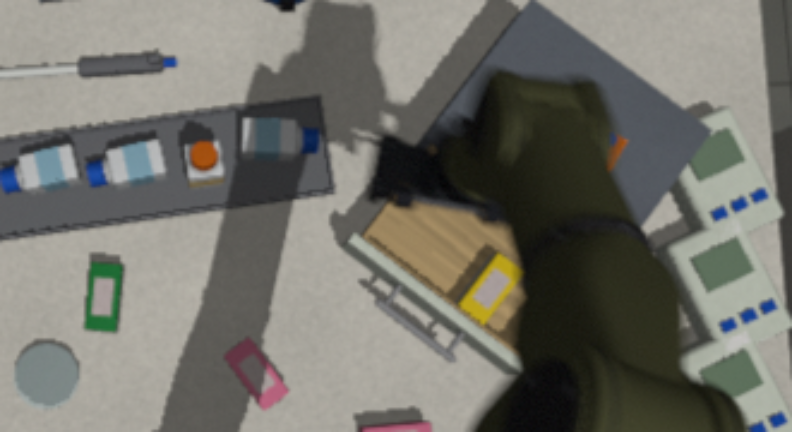

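The yellow case lies flat in the drawer at about (490,288) in the crop. The green case and the bottles haven't moved.

```bash
cat >> h.py <<'E'
def pr(*a):
    def f(x):
        if isinstance(x,(list,tuple)): return [f(y) for y in x]
        if isinstance(x,np.ndarray): return x.round(4).tolist()
        return round(float(x),4) if isinstance(x,(float,np.floating)) else x
    print(*[f(x) for x in a])
E
python3 -c "
from h import *
c=cam('top');im=c['image'];H,S,V=masks(im)
def f(n,m,x0,x1,z):
    m=m.copy();m[:,:x0]=0;m[:,x1:]=0;m[:165]=0;m[260:]=0
    for ce,a,r,_ in blobs(m): pr(n,ce,a,px2plane(c,*ce,z),r)
f('g',(H>50)&(H<80)&(S>120)&(V>50),230,330,.036)
f('y',(H>20)&(H<32)&(S>150)&(V>90),400,470,.058)
go((.47,.141,.2),down(-6.9))"
```

```text
g [272.9524, 203.3333] 189 [0.4594, 0.1407, 0.036] [[272.6337, 203.1634], [12.637, 27.463], 5.7106]
y [431.2944, 201.4061] 197 [0.45, -0.3632, 0.058] [[434.1729, 199.8253], [14.3282, 28.1686], 37.5686]
t 5.28 pos [0.5626, -0.2555, 0.1886] J [0.5359, 0.7507, -0.3152, 1.6316, 0.2734, 0.8035, -1.6476] F [-0.1637, 0.2852, 0.3454] w 0.0597
travel [-16.44, -37.26, -0.52] angular [-1.0, -0.1, -3.8] rows>= 9.8
```

carry_out(steps=[{"travel": [-1.6,-3.7,0],"angular": [0,0,0]},{"travel": [-3.3,-7.4,0],"angular": [0,0,-2]},{"travel": [-4.9,-11.1,0],"angular": [0,0,-3.8]},{"travel": [-6.5,-14.8,0],"angular": [0,0,-3.8]},{"travel": [-8.2,-18.5,0],"angular": [0,0,-3.8]}], claw=0.8)

```text
time_s: 5.7
eef_pos: [0.5165, -0.0594, 0.1929]
tcp_rot: [-3.124, -0.005, -0.121]
contact_force: [0.8, 0.7, -0.4]
grip_width: 0.0708
```

carry_out(steps=[{"travel": [-1.6,-3.7,0],"angular": [0,0,0]},{"travel": [-3.3,-7.4,0],"angular": [0,0,0]},{"travel": [-4.9,-11.1,0],"angular": [0,0,0]},{"travel": [-6.5,-14.8,0],"angular": [0,0,0]},{"travel": [-8.2,-18.5,0],"angular": [0,0,0]}])

```text
time_s: 6.12
eef_pos: [0.4572, 0.1356, 0.1969]
tcp_rot: [-3.123, -0.008, -0.123]
contact_force: [1.0, 0.1, 0.1]
grip_width: 0.0707
```

```bash
python3 -c "
from h import *
go((.467,.141,.012),down(-6.9))"
```

```text
t 6.12 pos [0.4572, 0.1356, 0.1969] J [-0.2198, 0.5687, -0.2424, 2.0576, 0.2375, 0.5246, -2.3231] F [1.0105, 0.0611, 0.113] w 0.0707
travel [0.76, -0.31, 18.51] angular [-1.0, -0.4, -0.1] rows>= 4.4
```

carry_out(steps=[{"travel": [0.8,-0.3,3],"angular": [-1,0,0]},{"travel": [0.8,-0.3,7],"angular": [-1,0,0]},{"travel": [0.8,-0.3,11],"angular": [-1,0,0]},{"travel": [0.8,-0.3,14],"angular": [-1,0,0]},{"travel": [0.8,-0.3,14.5],"angular": [-1,0,0]}])

```text
time_s: 6.53
eef_pos: [0.4652, 0.1398, 0.049]
tcp_rot: [3.14, -0.003, -0.122]
contact_force: [-0.2, -0.2, 0.1]
grip_width: 0.0705
```

```bash
python3 -c "
from h import *
go((.467,.141,.010),down(-6.9))"
```

```text
t 6.53 pos [0.4652, 0.1398, 0.049] J [-0.3432, 0.8567, -0.0752, 2.1168, 0.3469, 0.178, -2.4269] F [-0.1625, -0.2366, 0.1396] w 0.0705
travel [0.16, -0.15, 3.9] angular [0.1, -0.2, -0.1] rows>= 0.9
```

carry_out(steps=[{"travel": [0.2,-0.1,2],"angular": [0,0,0]},{"travel": [0.2,-0.1,3.8],"angular": [0,0,0]},{"travel": [0.2,-0.1,3.8],"angular": [0,0,0]}])

```text
time_s: 6.78
eef_pos: [0.4672, 0.1403, 0.0104]
tcp_rot: [3.139, -0.002, -0.122]
contact_force: [0.5, 0.1, -0.2]
grip_width: 0.0703
```

carry_out(steps=[{"travel": [0,0,0],"angular": [0,0,0]},{"travel": [0,0,0],"angular": [0,0,0]},{"travel": [0,0,0],"angular": [0,0,0]},{"travel": [0,0,0],"angular": [0,0,0]}], claw=0.3)

```text
time_s: 7.12
eef_pos: [0.4681, 0.1405, 0.0118]
tcp_rot: [3.14, -0.004, -0.123]
contact_force: [0.6, -0.4, 0.1]
grip_width: 0.0462
```

```bash
python3 -c "
from h import *
go((.467,.141,.14),down(-6.9))
go((.527,-.306,.14),down(-39.6))"
```

```text
t 7.12 pos [0.4681, 0.1405, 0.0118] J [-0.3647, 0.9344, -0.0385, 2.1123, 0.3584, 0.0983, -2.4378] F [0.6004, -0.4285, 0.1294] w 0.0462
travel [-0.06, -0.02, -12.82] angular [0.1, -0.3, -0.1] rows>= 3.1
t 7.12 pos [0.4681, 0.1405, 0.0118] J [-0.3647, 0.9344, -0.0385, 2.1123, 0.3584, 0.0983, -2.4378] F [0.6004, -0.4285, 0.1294] w 0.0462
travel [11.36, 43.61, -12.71] angular [0.0, -0.3, 32.6] rows>= 11.2
```

carry_out(steps=[{"travel": [0,0,0],"angular": [0,0,0]},{"travel": [0,0,0],"angular": [0,0,0]},{"travel": [0,0,-4],"angular": [0,0,0]},{"travel": [0,0,-8],"angular": [0,0,0]},{"travel": [0,0,-12],"angular": [0,0,0]}])

```text
time_s: 7.53
eef_pos: [0.4665, 0.1402, 0.1324]
tcp_rot: [3.138, -0.002, -0.122]
contact_force: [1.0, 0.7, -1.0]
grip_width: 0.0439
```

carry_out(steps=[{"travel": [1,4,-1],"angular": [0,0,5]},{"travel": [2,7.8,-1],"angular": [0,0,10]},{"travel": [3,11.6,-1],"angular": [0,0,15]},{"travel": [4,15.4,-1],"angular": [0,0,20]},{"travel": [5,19.2,-1],"angular": [0,0,25]}])

```text
time_s: 7.95
eef_pos: [0.4924, -0.0583, 0.1435]
tcp_rot: [3.139, -0.003, -0.563]
contact_force: [0.3, -0.0, -1.0]
grip_width: 0.0438
```

```bash
python3 -c "
from h import *
go((.527,-.306,.14),down(-39.6))"
```

```text
t 7.95 pos [0.4924, -0.0583, 0.1435] J [0.1121, 0.6801, -0.1439, 2.0424, 0.2258, 0.4326, -2.3391] F [0.321, -0.032, -1.0325] w 0.0438
travel [16.14, 19.1, 0.45] angular [0.1, -0.2, 7.4] rows>= 6.0
```

carry_out(steps=[{"travel": [2.7,3.2,0],"angular": [0,0,2]},{"travel": [5.4,6.4,0],"angular": [0,0,4]},{"travel": [8.1,9.6,0.2],"angular": [0,0,6]},{"travel": [10.8,12.8,0.4],"angular": [0,0,7.4]},{"travel": [13.5,16,0.4],"angular": [0,0,7.4]}])

```text
time_s: 8.37
eef_pos: [0.5199, -0.2647, 0.1401]
tcp_rot: [3.139, -0.002, -0.693]
contact_force: [0.2, 0.9, -0.9]
grip_width: 0.0439
```

```bash
python3 -c "
from h import *
go((.527,-.306,.037),down(-39.6))"
```

```text
t 8.37 pos [0.5199, -0.2647, 0.1401] J [0.4968, 0.7679, -0.1839, 1.7838, 0.2292, 0.6095, -2.0891] F [0.1775, 0.9385, -0.8655] w 0.0439
travel [3.16, 2.7, 10.33] angular [0.1, -0.1, -0.1] rows>= 2.7
```

carry_out(steps=[{"travel": [3.2,2.7,0],"angular": [0,0,0]},{"travel": [3.2,2.7,3],"angular": [0,0,0]},{"travel": [3.2,2.7,7],"angular": [0,0,0]},{"travel": [3.2,2.7,10],"angular": [0,0,0]},{"travel": [3.2,2.7,10.4],"angular": [0,0,0]}])

```text
time_s: 8.78
eef_pos: [0.5246, -0.3058, 0.0326]
tcp_rot: [3.137, 0.004, -0.694]
contact_force: [-0.5, 0.5, -1.1]
grip_width: 0.044
```

```bash
python3 -c "
from h import *
go((.527,-.306,.034),down(-39.6))"
```

```text
t 8.78 pos [0.5246, -0.3058, 0.0326] J [0.532, 0.9587, -0.1464, 1.7415, 0.2765, 0.4668, -2.066] F [-0.4868, 0.4942, -1.1034] w 0.044
travel [0.2, -0.14, -0.14] angular [0.3, 0.2, -0.2] rows>= 0.1
```

carry_out(steps=[{"travel": [0,0,0],"angular": [0,0,0]},{"travel": [0,0,0],"angular": [0,0,0]},{"travel": [0,0,-3],"angular": [0,0,0]},{"travel": [0,0,-7],"angular": [0,0,0]},{"travel": [0,0,-11],"angular": [0,0,0]}], claw=0.68)

```text
time_s: 9.2
eef_pos: [0.5248, -0.3052, 0.1446]
tcp_rot: [3.137, 0.005, -0.693]
contact_force: [1.4, -0.7, -0.2]
grip_width: 0.0597
```

carry_out(steps=[{"travel": [-4,0,-4],"angular": [0,0,0]},{"travel": [-8,0,-6],"angular": [0,0,0]},{"travel": [-12,0,-6],"angular": [0,0,0]},{"travel": [-16,0,-6],"angular": [0,0,0]},{"travel": [-18,0,-6],"angular": [0,0,0]}], claw=0)

```text
time_s: 9.62
eef_pos: [0.3847, -0.1886, 0.2077]
tcp_rot: [3.137, 0.002, -0.693]
contact_force: [-0.6, -0.5, -0.0]
grip_width: 0.0286
```

```bash
python3 -c "
from h import *
c=cam('top','t4.png');b=cam('side','s4.png')['image']
cv2.imwrite('pics/m4.png',np.hstack([cv2.resize(c['image'][130:260,360:490],(400,400)),cv2.resize(b[130:230,330:430],(400,400))])[:,:,::-1])
go((.369,-.249,.05),down(-39.6))"
```

```text
t 9.72 pos [0.3808, -0.1866, 0.2069] J [0.4837, 0.504, -0.2087, 2.1686, 0.2167, 0.5001, -2.1523] F [0.4529, 0.3187, -0.0578] w 0.0206
travel [3.21, 5.45, 15.7] angular [0.4, 0.6, 0.1] rows>= 4.1
```

View pics/m4.png

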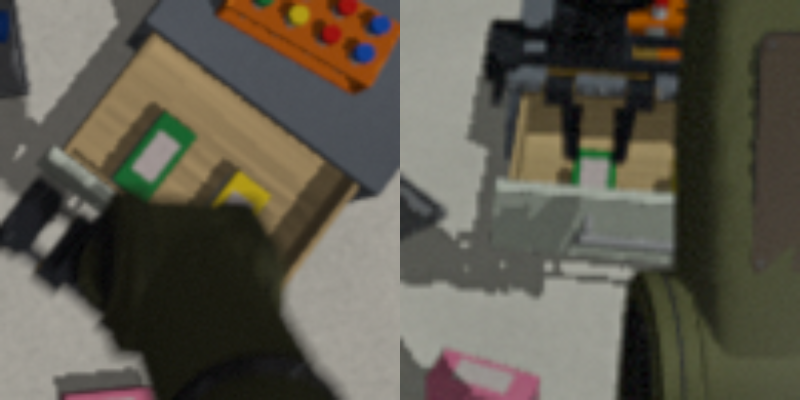

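```bash
python3 -c "
from h import *
t=cam('top');s=cam('side')
for z in (.03,.045,.06,.075):
    p=px2plane(t,389.2,207,z); pr(z,p,proj(s,p))"
```

```text
0.03 [0.4376, -0.2343, 0.03] [376.4483, 195.4474]
0.045 [0.4367, -0.2314, 0.045] [376.2503, 192.7244]
0.06 [0.4358, -0.2285, 0.06] [376.0493, 189.9608]
0.075 [0.435, -0.2257, 0.075] [375.8453, 187.1558]
```

carry_out(steps=[{"travel": [1,1.3,4],"angular": [0,0,0]},{"travel": [2,2.7,8],"angular": [0,0,0]},{"travel": [2.4,4,12],"angular": [0,0,0]},{"travel": [2.4,5.4,15.5],"angular": [0,0,0]},{"travel": [2.4,5.4,16.2],"angular": [0,0,0]}])

```text
time_s: 10.23
eef_pos: [0.3679, -0.2494, 0.0404]
tcp_rot: [3.133, 0.008, -0.696]
contact_force: [0.3, -0.0, -0.2]
grip_width: 0.0001
```

```bash
python3 -c "
from h import *
go((.369,-.249,.042),down(-39.6))
go((.508,-.356,.042),down(-39.6))"
```

```text
t 10.23 pos [0.3679, -0.2494, 0.0404] J [0.4988, 0.8675, -0.0189, 2.2299, 0.3749, 0.0575, -2.1548] F [0.2844, -0.0323, -0.2288] w 0.0001
travel [0.05, -0.1, -0.16] angular [0.5, 0.4, -0.3] rows>= 0.1
t 10.23 pos [0.3679, -0.2494, 0.0404] J [0.4988, 0.8675, -0.0189, 2.2299, 0.3749, 0.0575, -2.1548] F [0.2844, -0.0323, -0.2288] w 0.0001
travel [17.58, -0.8, -0.3] angular [0.5, 0.4, -0.3] rows>= 4.2
```

Now I'll push smoothly on the handle.

carry_out(steps=[{"travel": [1.5,0,0],"angular": [0,0,0]},{"travel": [3,0,0],"angular": [0,0,0]},{"travel": [5,-0.2,0],"angular": [0,0,0]},{"travel": [7,-0.3,0],"angular": [0,0,0]},{"travel": [9,-0.4,0],"angular": [0,0,0]}])

```text
time_s: 10.65
eef_pos: [0.4406, -0.3047, 0.0414]
tcp_rot: [3.133, 0.008, -0.697]
contact_force: [-2.0, 0.4, -0.4]
grip_width: 0.0003
```

carry_out(steps=[{"travel": [1.5,0,0],"angular": [0,0,0]},{"travel": [3,-0.1,0],"angular": [0,0,0]},{"travel": [4.5,-0.2,0],"angular": [0,0,0]},{"travel": [5.5,-0.3,0],"angular": [0,0,0]},{"travel": [6.2,-0.3,0],"angular": [0,0,0]}])

```text
time_s: 11.07
eef_pos: [0.4926, -0.3432, 0.043]
tcp_rot: [3.134, 0.004, -0.697]
contact_force: [-0.2, 0.3, 1.1]
grip_width: 0.0004
```

```bash
python3 -c "
from h import *
go((.508,-.356,.042),down(-39.6))
c=cam('top','t5.png');b=cam('side','s5.png')['image']
cv2.imwrite('pics/m5.png',np.hstack([cv2.resize(c['image'][80:260,360:540],(400,400)),cv2.resize(b[100:250,330:480],(400,400))])[:,:,::-1])
"
```

```text
t 11.07 pos [0.4926, -0.3432, 0.043] J [0.6325, 0.9384, -0.1855, 1.7607, 0.3438, 0.4807, -2.054] F [-0.1882, 0.3103, 1.1247] w 0.0004
travel [2.0, -0.01, 0.09] angular [0.5, 0.2, -0.3] rows>= 0.5
```

View pics/m5.png

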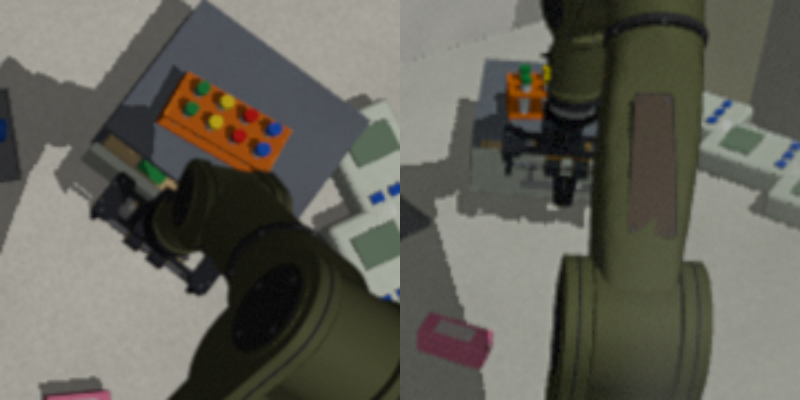

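carry_out(steps=[{"travel": [0.6,0,0],"angular": [0,0,0]},{"travel": [1.2,0,0],"angular": [0,0,0]},{"travel": [1.8,0,0],"angular": [0,0,0]},{"travel": [2.2,0,0],"angular": [0,0,0]},{"travel": [2.4,0,0],"angular": [0,0,0]}])

```text
time_s: 11.58
eef_pos: [0.5081, -0.3561, 0.042]
tcp_rot: [3.133, 0.012, -0.697]
contact_force: [-8.2, 8.8, 9.1]
grip_width: 0.0005
```

carry_out(steps=[{"travel": [0.3,0,0],"angular": [0,0,0]},{"travel": [0.6,0,0],"angular": [0,0,0]}])

```text
time_s: 11.75
eef_pos: [0.5079, -0.356, 0.0414]
tcp_rot: [3.131, 0.025, -0.696]
contact_force: [-13.7, 11.4, 13.4]
grip_width: 0.0005
```

carry_out(steps=[{"travel": [-3,0,0],"angular": [0,0,0]},{"travel": [-5,0,-3],"angular": [0,0,-5]},{"travel": [-5,0,-7],"angular": [0,0,-12]},{"travel": [-5,-2,-11],"angular": [0,0,-19]},{"travel": [-5,-4,-15],"angular": [0,0,-26]}], claw=0.75)

```text
time_s: 12.17
eef_pos: [0.4967, -0.2976, 0.1886]
tcp_rot: [3.141, 0.028, -0.239]
contact_force: [1.8, 0.1, -0.6]
grip_width: 0.0317
```

```bash
cat >> h.py <<'E'
def grasp(g,psi,tilt,back=0.):
    "TCP position with grasp point g, retreated back m along tool z"
    Rt=down(psi,tilt); return np.array(g)+Rt.apply([0,0,.019-back]),Rt
E
python3 -c "
from h import *
c=cam('top','t6.png');im=c['image']
cv2.imwrite('pics/m6.png',cv2.resize(im[80:260,190:540],None,fx=2.2,fy=2.2)[:,:,::-1])
p,r=grasp((.668,-.101,.036),86.6,25,.15);pr(p)
go(p,r)"
```

```text
[0.6647, -0.1563, 0.1547]
t 12.22 pos [0.5054, -0.2939, 0.1962] J [0.6896, 0.7168, -0.4211, 1.7159, 0.3811, 0.8032, -1.7081] F [4.6641, 2.6817, 4.7858] w 0.0357
travel [12.48, -16.98, 4.05] angular [21.0, 18.7, -98.0] rows>= 14.2
```

View pics/m6.png

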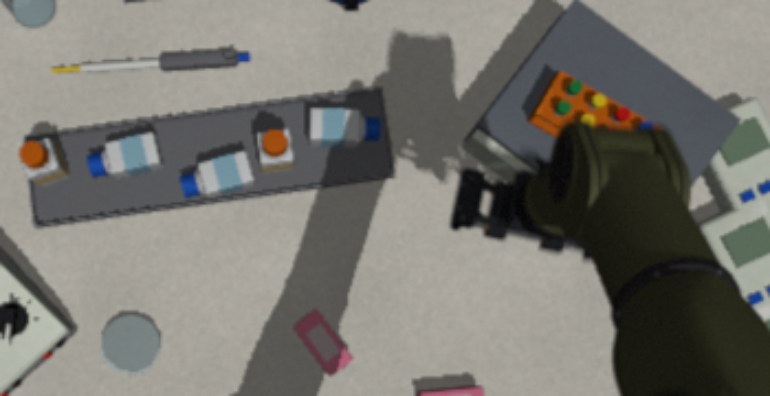

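The drawer looks shut. The middle bottle has been knocked about 4 cm toward the robot, with its label now at about (225,170) in the crop. The right bottle hasn't moved.

carry_out(steps=[{"travel": [1.2,-1.6,-1],"angular": [0,0,-7]},{"travel": [2.5,-3.2,-2],"angular": [0,0,-14]},{"travel": [3.7,-5,-3],"angular": [0,0,-21]},{"travel": [5,-6.6,-4],"angular": [0,0,-28]},{"travel": [6,-8,-5],"angular": [0,0,-35]}])

```text
time_s: 12.63
eef_pos: [0.584, -0.2287, 0.2464]
tcp_rot: [-3.133, 0.006, 0.388]
contact_force: [0.9, -0.2, 0.2]
grip_width: 0.0663
```

```bash
python3 -c "
from h import *
p,r=grasp((.668,-.101,.036),86.6,25,.21);pr(p)
go(p,r)
go(p,down(86.6))"
```

```text
[0.6632, -0.1816, 0.2091]
t 12.63 pos [0.584, -0.2287, 0.2464] J [0.6238, 0.7417, -0.6086, 1.5257, 0.462, 1.0319, -1.2878] F [0.8895, -0.2048, 0.2301] w 0.0663
travel [9.14, -1.34, 3.69] angular [13.4, 22.4, -63.4] rows>= 9.6
t 12.63 pos [0.584, -0.2287, 0.2464] J [0.6238, 0.7417, -0.6086, 1.5257, 0.462, 1.0319, -1.2878] F [0.8895, -0.2048, 0.2301] w 0.0663
travel [9.14, -1.34, 3.69] angular [-0.6, 0.1, -64.4] rows>= 9.0
```

carry_out(steps=[{"travel": [1.8,-0.3,0.3],"angular": [1.3,2.2,-6.3]},{"travel": [3.6,-0.5,0.6],"angular": [2.7,4.5,-12.7]},{"travel": [5.4,-0.8,1],"angular": [4,6.7,-19]},{"travel": [7.2,-1,1.4],"angular": [5.3,9,-25.4]},{"travel": [9.1,-1.3,2],"angular": [6.7,11.2,-31.7]}])

```text
time_s: 13.05
eef_pos: [0.6642, -0.1828, 0.2263]
tcp_rot: [-3.074, -0.218, 0.939]
contact_force: [-0.1, 0.6, -0.1]
grip_width: 0.0662
```

```bash
python3 -c "
from h import *
p,r=grasp((.668,-.101,.036),86.6,25,.17);pr(p)
go(p,r)"
```

```text
[0.6642, -0.1647, 0.1729]
t 13.05 pos [0.6642, -0.1828, 0.2263] J [0.695, 0.9147, -0.8496, 1.3528, 0.4765, 1.0721, -0.7484] F [-0.0563, 0.5731, -0.121] w 0.0662
travel [0.27, -0.7, 5.59] angular [6.8, 11.1, -31.5] rows>= 4.8
```

carry_out(steps=[{"travel": [0,-0.1,1.1],"angular": [1.4,2.2,-6.3]},{"travel": [0.1,-0.3,2.2],"angular": [2.7,4.4,-12.6]},{"travel": [0.2,-0.4,3.3],"angular": [4.1,6.7,-18.9]},{"travel": [0.2,-0.6,4.5],"angular": [5.4,8.9,-25.2]},{"travel": [0.3,-0.7,5.6],"angular": [6.8,11.1,-31.5]}])

```text
time_s: 13.47
eef_pos: [0.6643, -0.1655, 0.1718]
tcp_rot: [3.14, -0.438, 1.515]
contact_force: [0.2, 0.1, -0.1]
grip_width: 0.066
```

```bash
python3 -c "
from h import *
c=cam('top','t7.png');im=c['image'];H,S,V=masks(im)
cv2.imwrite('pics/m7.png',cv2.resize(im[80:260,190:540],None,fx=2.2,fy=2.2)[:,:,::-1])
p,r=grasp((.668,-.101,.036),86.6,25,0.06);pr(p)
go(p,r)"
```

```text
[0.667, -0.1183, 0.0732]
t 13.52 pos [0.6633, -0.1667, 0.1675] J [0.7969, 1.1286, -1.0599, 1.2825, 0.517, 1.1576, -0.1635] F [0.2711, -2.0723, -2.6166] w 0.0663
travel [0.38, 0.13, 10.6] angular [-0.3, -0.2, 0.3] rows>= 2.5
```

View pics/m7.png

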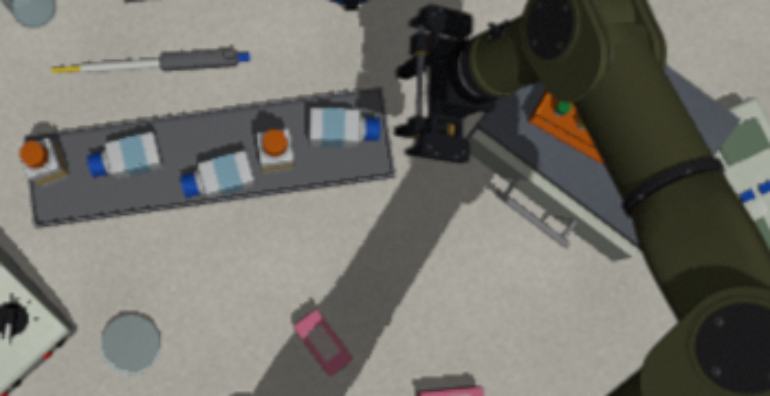

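```bash
python3 -c "
from h import *
b=cam('side','s7.png')['image']
cv2.imwrite('pics/m7s.png',cv2.resize(b[0:260,180:560],None,fx=2,fy=2)[:,:,::-1])"
```

```text
(no output)
```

View pics/m7s.png

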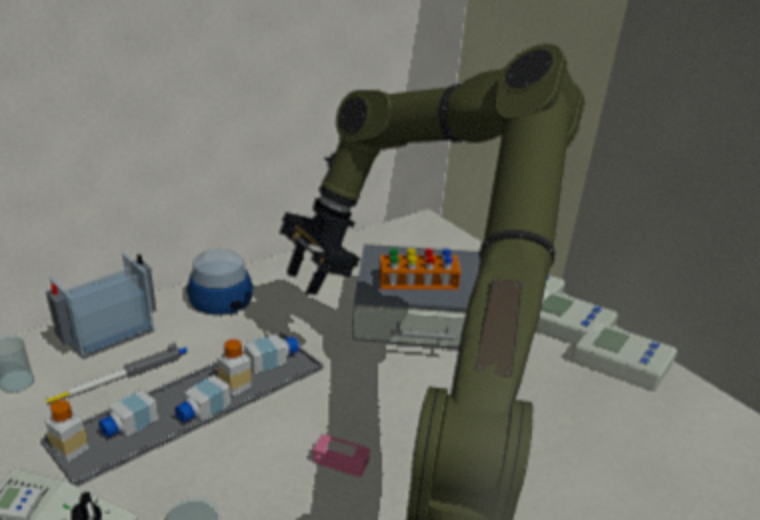

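carry_out(steps=[{"travel": [0.1,0,3],"angular": [0,0,0]},{"travel": [0.2,0.1,6],"angular": [0,0,0]},{"travel": [0.3,0.1,9],"angular": [0,0,0]},{"travel": [0.4,0.1,10.6],"angular": [0,0,0]},{"travel": [0.4,0.1,10.6],"angular": [0,0,0]}])

```text
time_s: 13.98
eef_pos: [0.6651, -0.1155, 0.0717]
tcp_rot: [-3.13, -0.438, 1.504]
contact_force: [0.1, 0.2, 0.0]
grip_width: 0.0657
```

```bash
python3 -c "
from h import *
p,r=grasp((.668,-.101,.036),86.6,25,0.0);pr(p)
go(p,r)
c=cam('top','t8.png');im=c['image'];H,S,V=masks(im)
cv2.imwrite('pics/m8.png',cv2.resize(im[100:200,270:420],(750,500),interpolation=cv2.INTER_CUBIC)[:,:,::-1])
"
```

```text
[0.6685, -0.093, 0.0188]
t 13.98 pos [0.6651, -0.1155, 0.0717] J [0.7295, 1.2217, -0.9953, 1.3832, 0.5919, 0.9644, -0.2492] F [0.109, 0.1581, 0.0148] w 0.0657
travel [-0.19, 0.26, 5.75] angular [-0.5, -0.1, -0.4] rows>= 1.4
```

View pics/m8.png

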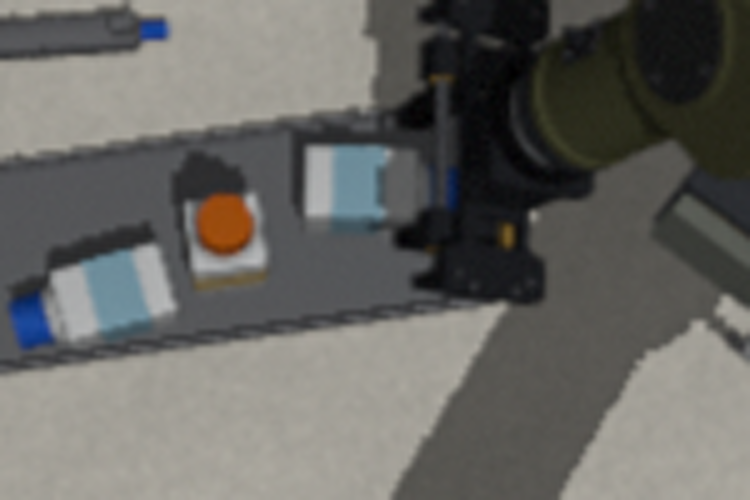

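carry_out(steps=[{"travel": [-0.1,0.1,2.5],"angular": [0,0,0]},{"travel": [-0.2,0.2,5],"angular": [0,0,0]},{"travel": [-0.2,0.3,5.7],"angular": [0,0,0]},{"travel": [-0.2,0.3,5.7],"angular": [0,0,0]}])

```text
time_s: 14.37
eef_pos: [0.6705, -0.0946, 0.0213]
tcp_rot: [-3.132, -0.437, 1.503]
contact_force: [0.0, 0.3, 0.9]
grip_width: 0.0659
```

carry_out(steps=[{"travel": [0,0,0],"angular": [0,0,0]},{"travel": [0,0,0],"angular": [0,0,0]},{"travel": [0,0,0],"angular": [0,0,0]},{"travel": [0,0,0],"angular": [0,0,0]},{"travel": [0,0,0],"angular": [0,0,0]}], claw=0.35, grip_force=30)

```text
time_s: 14.78
eef_pos: [0.6713, -0.0956, 0.0231]
tcp_rot: [-3.134, -0.437, 1.503]
contact_force: [-2.6, -2.5, 6.3]
grip_width: 0.0478
```

```bash
python3 -c "
from h import *
s,q,r=pose()
go(q+[0,0,.17],r)
go([.66,-.115,.2],down(180,-65))"
```

```text
t 14.78 pos [0.6713, -0.0956, 0.0231] J [0.6914, 1.2798, -0.9609, 1.393, 0.6328, 0.8848, -0.2766] F [-2.5727, -2.4837, 6.3053] w 0.0478
travel [7.19, -0.11, -15.4] angular [0.0, 0.0, 0.0] rows>= 4.1
t 14.78 pos [0.6713, -0.0956, 0.0231] J [0.6914, 1.2798, -0.9609, 1.393, 0.6328, 0.8848, -0.2766] F [-2.5727, -2.4837, 6.3053] w 0.0478
travel [5.65, -1.12, -16.87] angular [-35.1, -67.8, -95.7] rows>= 17.1
```

carry_out(steps=[{"travel": [1.2,0,-2.6],"angular": [0,0,0]},{"travel": [2.6,0,-5.6],"angular": [0,0,0]},{"travel": [4.1,0,-8.8],"angular": [0,0,0]},{"travel": [5.7,-0.1,-12.1],"angular": [0,0,0]},{"travel": [7.2,-0.1,-15.4],"angular": [0,0,0]}])

```text
time_s: 15.2
eef_pos: [0.6709, -0.0958, 0.1947]
tcp_rot: [-3.134, -0.436, 1.503]
contact_force: [0.2, 0.2, -2.4]
grip_width: 0.0481
```

```bash
python3 -c "
from h import *
b=cam('side','s9.png')['image']
cv2.imwrite('pics/m9s.png',cv2.resize(b[0:260,180:560],None,fx=2,fy=2)[:,:,::-1])
p,r=grasp((.65,-.12,.2),180,-65)
go(p,r)"
```

```text
t 15.25 pos [0.6751, -0.0944, 0.204] J [0.7194, 1.0642, -1.0735, 1.3331, 0.4939, 1.1096, -0.2847] F [1.6602, 2.1363, 3.3633] w 0.0475
travel [-2.87, -0.62, -0.03] angular [-34.5, -67.3, -95.9] rows>= 17.1
```

View pics/m9s.png

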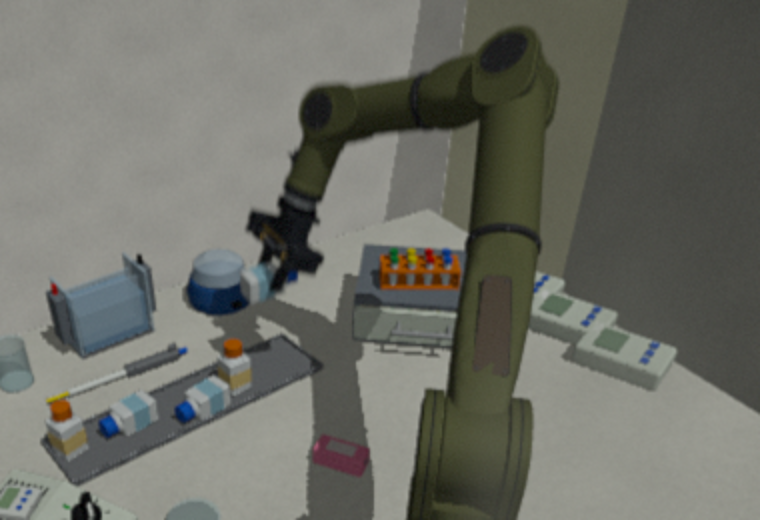

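carry_out(steps=[{"travel": [-0.3,0,0],"angular": [-2,-3.9,-5.6]},{"travel": [-0.6,0,0],"angular": [-4,-7.8,-11.2]},{"travel": [-1,-0.2,0],"angular": [-6,-11.8,-16.8]},{"travel": [-1.3,-0.3,0],"angular": [-8,-15.7,-22.4]},{"travel": [-1.6,-0.4,0],"angular": [-10,-19.7,-28]}])

```text
time_s: 15.67
eef_pos: [0.6701, -0.1087, 0.1976]
tcp_rot: [2.85, -0.019, 1.95]
contact_force: [0.5, -0.6, -2.3]
grip_width: 0.0476
```

```bash
python3 -c "
from h import *
p,r=grasp((.65,-.12,.2),180,-65)
go(p,r)"
```

```text
t 15.67 pos [0.6701, -0.1087, 0.1976] J [0.6784, 0.9, -0.9807, 1.665, 0.9009, 0.7668, -0.2346] F [0.4964, -0.6163, -2.2516] w 0.0476
travel [-0.96, -0.81, 0.33] angular [-24.4, -47.6, -67.7] rows>= 12.0
```

carry_out(steps=[{"travel": [-0.1,-0.1,0],"angular": [-2,-3.9,-5.6]},{"travel": [-0.2,-0.2,0],"angular": [-4,-7.8,-11.2]},{"travel": [-0.3,-0.2,0],"angular": [-6,-11.8,-16.8]},{"travel": [-0.4,-0.3,0],"angular": [-8,-15.7,-22.4]},{"travel": [-0.5,-0.4,0],"angular": [-10,-19.7,-28]}])

```text
time_s: 16.08
eef_pos: [0.6682, -0.1154, 0.1966]
tcp_rot: [2.761, 0.395, 2.241]
contact_force: [0.4, -1.5, -1.6]
grip_width: 0.0476
```

```bash
python3 -c "
from h import *
p,r=grasp((.65,-.12,.2),180,-65)
go(p,r)"
```

```text
t 16.08 pos [0.6682, -0.1154, 0.1966] J [0.5414, 0.7725, -0.7307, 1.9761, 1.7155, 0.4783, -0.7257] F [0.3932, -1.4974, -1.635] w 0.0476
travel [-0.1, -0.54, 0.37] angular [-16.3, -31.0, -44.1] rows>= 7.9
```

carry_out(steps=[{"travel": [0,-0.1,0],"angular": [-2,-3.9,-5.5]},{"travel": [0,-0.2,0.1],"angular": [-4,-7.8,-11]},{"travel": [0,-0.3,0.2],"angular": [-6,-11.6,-16.5]},{"travel": [0,-0.4,0.3],"angular": [-8.2,-15.5,-22]},{"travel": [0,-0.5,0.4],"angular": [-10.2,-19.4,-27.6]}])

```text
time_s: 16.5
eef_pos: [0.6669, -0.118, 0.1925]
tcp_rot: [2.811, 0.838, 2.607]
contact_force: [-1.1, -0.7, -2.7]
grip_width: 0.0477
```

```bash
python3 -c "
from h import *
p,r=grasp((.65,-.12,.2),180,-65)
go(p,r)"
```

```text
t 16.5 pos [0.6669, -0.118, 0.1925] J [0.6184, 0.9264, -0.86, 2.2582, 2.5684, 0.9488, -1.0054] F [-1.1296, -0.6728, -2.6801] w 0.0477
travel [-0.05, -0.19, 0.07] angular [-7.0, -13.5, -19.3] rows>= 3.4
```

carry_out(steps=[{"travel": [0,-0.1,0],"angular": [-1.8,-3.5,-5]},{"travel": [0,-0.2,0],"angular": [-3.6,-7,-10]},{"travel": [0,-0.2,0.1],"angular": [-5.4,-10.5,-15]},{"travel": [0,-0.2,0.1],"angular": [-7,-13.5,-19.3]},{"travel": [0,-0.2,0.1],"angular": [-7,-13.5,-19.3]}])

```text
time_s: 16.92
eef_pos: [0.6652, -0.1219, 0.1876]
tcp_rot: [-3.14, 1.129, -3.141]
contact_force: [-0.4, 0.2, -3.2]
grip_width: 0.048
```

```bash
python3 -c "
from h import *
p,r=grasp((.65,-.12,.2),180,-65)
go(p,r)
b=cam('side','s10.png')['image'];t=cam('top','t10.png')['image']
cv2.imwrite('pics/m10.png',np.hstack([cv2.resize(b[50:250,200:400],(400,400)),cv2.resize(t[80:280,250:450],(400,400))])[:,:,::-1])
"
```

```text
t 16.92 pos [0.6652, -0.1219, 0.1876] J [0.6577, 1.0843, -0.7774, 2.3735, 3.029, 1.2554, -0.8417] F [-0.4188, 0.2457, -3.2294] w 0.048
travel [-0.48, 0.19, -0.0] angular [-0.1, -0.3, 0.0] rows>= 0.1
```

View pics/m10.png

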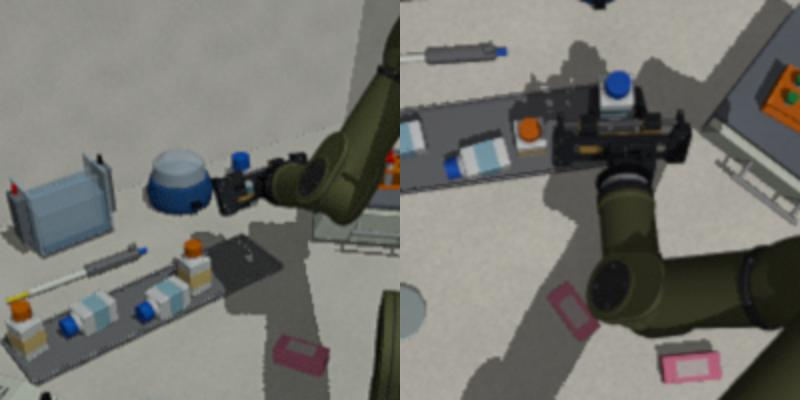

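```bash
python3 -c "
from h import *
p,r=grasp((.65,-.125,.08),180,-65)
go(p,r)"
```

```text
t 17.02 pos [0.6668, -0.1205, 0.1904] J [0.6561, 1.0801, -0.7817, 2.3713, 3.0245, 1.2532, -0.8444] F [-0.1725, 0.3887, -1.2144] w 0.0478
travel [10.7, -0.48, 5.07] angular [-0.1, -0.1, -0.2] rows>= 2.8
```

carry_out(steps=[{"travel": [2.2,-0.1,1],"angular": [0,0,0]},{"travel": [4.4,-0.2,2],"angular": [0,0,0]},{"travel": [6.6,-0.3,3],"angular": [0,0,0]},{"travel": [8.7,-0.4,4],"angular": [0,0,0]},{"travel": [10.7,-0.5,5.1],"angular": [0,0,0]}])

```text
time_s: 17.43
eef_pos: [0.6686, -0.1252, 0.0718]
tcp_rot: [3.134, 1.132, 3.132]
contact_force: [0.6, 0.4, -1.7]
grip_width: 0.0477
```

```bash
python3 -c "
from h import *
p,r=grasp((.65,-.125,.062),180,-65)
go(p,r)
b=cam('side','s10.png')['image'];t=cam('top','t10.png')['image']
cv2.imwrite('pics/m10.png',np.hstack([cv2.resize(b[50:250,200:400],(400,400)),cv2.resize(t[80:280,250:450],(400,400))])[:,:,::-1])
"
```

```text
t 17.43 pos [0.6686, -0.1252, 0.0718] J [0.6473, 1.3507, -0.6952, 2.2982, 3.194, 1.3888, -0.7862] F [0.5568, 0.3572, -1.7321] w 0.0477
travel [1.67, 0.01, 0.64] angular [-0.1, -0.1, -0.2] rows>= 0.4
```

View pics/m10.png

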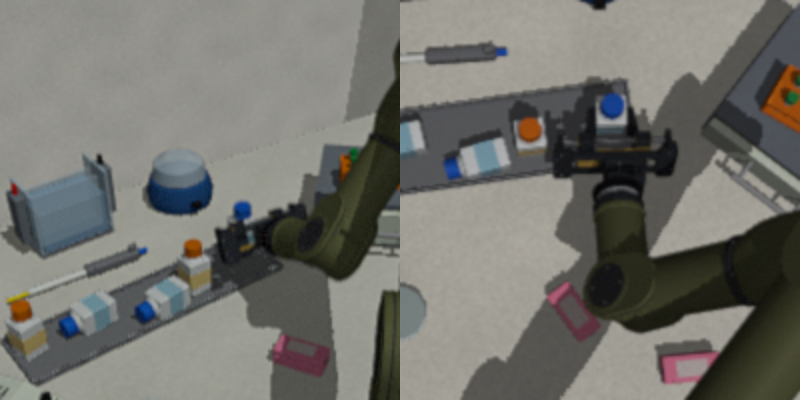

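carry_out(steps=[{"travel": [0.5,0,0.2],"angular": [0,0,0]},{"travel": [1,0,0.45],"angular": [0,0,0]},{"travel": [1.5,0,0.7],"angular": [0,0,0]},{"travel": [1.7,0,0.8],"angular": [0,0,0]},{"travel": [1.7,0,0.8],"angular": [0,0,0]}])

```text
time_s: 17.95
eef_pos: [0.6677, -0.1261, 0.0503]
tcp_rot: [3.135, 1.128, 3.13]
contact_force: [-0.2, 0.3, -1.9]
grip_width: 0.0478
```

carry_out(steps=[{"travel": [0.2,0,0.1],"angular": [0,0,0]},{"travel": [0.4,0,0.2],"angular": [0,0,0]},{"travel": [0.4,0,0.2],"angular": [0,0,0]}])

```text
time_s: 18.2
eef_pos: [0.6693, -0.1259, 0.0497]
tcp_rot: [3.133, 1.136, 3.128]
contact_force: [-4.7, -1.1, 8.9]
grip_width: 0.048
```

carry_out(steps=[{"travel": [0,0,0],"angular": [0,0,0]},{"travel": [0,0,0],"angular": [0,0,0]},{"travel": [0,0,0],"angular": [0,0,0]},{"travel": [0,0,-0.5],"angular": [0,0,0]},{"travel": [0,0,-1.5],"angular": [0,0,0]}], claw=0.75)

```text
time_s: 18.62
eef_pos: [0.656, -0.126, 0.0562]
tcp_rot: [3.134, 1.137, 3.129]
contact_force: [0.7, -0.2, 0.5]
grip_width: 0.0661
```

```bash
python3 -c "
from h import *
s,q,r=pose()
b=cam('side','s11.png')['image'];t=cam('top','t11.png')['image']
cv2.imwrite('pics/m11.png',np.hstack([cv2.resize(b[50:250,200:400],(400,400)),cv2.resize(t[80:280,250:450],(400,400))])[:,:,::-1])
go(q,r)
"
```

```text
t 18.72 pos [0.6544, -0.1255, 0.0558] J [0.6539, 1.3972, -0.6797, 2.3189, 3.2295, 1.4422, -0.7733] F [-0.3306, -0.0037, 0.1278] w 0.0659
travel [-0.1, -0.05, 0.13] angular [0.1, -0.2, -0.0] rows>= 0.0
```

View pics/m11.png

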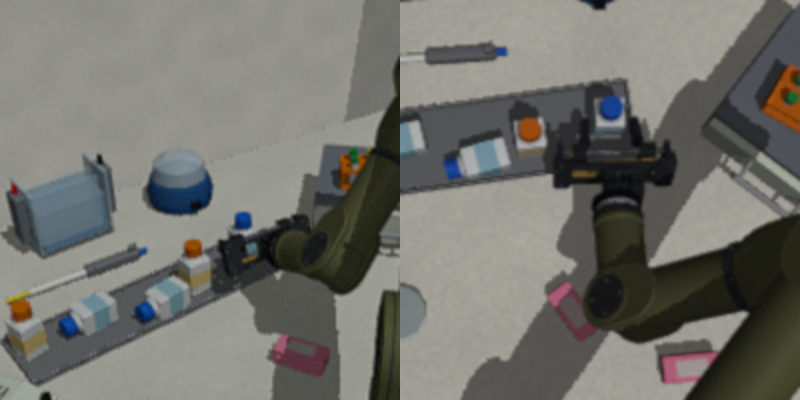

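carry_out(steps=[{"travel": [0,0,-3],"angular": [0,0,0]},{"travel": [0,0,-6],"angular": [0,0,0]},{"travel": [-3,0,-8],"angular": [0,0,0]},{"travel": [-6,0,-9.5],"angular": [0,0,0]},{"travel": [-9,0,-11],"angular": [0,0,0]}])

```text
time_s: 19.13
eef_pos: [0.5967, -0.1255, 0.1703]
tcp_rot: [-3.138, 1.134, 3.14]
contact_force: [1.4, 0.8, -0.5]
grip_width: 0.066
```

```bash
python3 -c "
from h import *
s,q,r=pose()
c=cam('top','t12.png');im=c['image'];H,S,V=masks(im)
cv2.imwrite('pics/m12.png',cv2.resize(im[100:200,190:400],(798,380),interpolation=cv2.INTER_CUBIC)[:,:,::-1])
def f(n,m,z):
    m=m.copy();m[:,:200]=0;m[:,375:]=0;m[:110]=0;m[190:]=0
    for ce,a,r,_ in blobs(m):
        bp=cv2.boxPoints(r);P=np.array([px2plane(c,u,v,z)[:2] for u,v in bp]);e=[P[1]-P[0],P[2]-P[1]];k=int(np.linalg.norm(e[1])>np.linalg.norm(e[0]))
        pr(n,ce,int(a),px2plane(c,*ce,z)[:2],np.degrees(np.arctan2(e[k][1],e[k][0])))
f('cap',(H>108)&(H<125)&(S>150)&(V>70),.04)
f('label',(H>88)&(H<108)&(S>40)&(S<130)&(V>80),.052)
f('or',(H>5)&(H<16)&(S>180)&(V>90),.109)
go([.55,.1,.3],down(103.5,0))
"
```

```text
cap [355.2233, 133.3981] 103 [0.6807, -0.1322] 177.8231
cap [233.1935, 154.5161] 62 [0.6215, 0.2665] -166.6949
cap [275.6333, 163.9167] 60 [0.5869, 0.1295] -167.2085
label [250.5556, 150.1778] 180 [0.6316, 0.208] -163.9576
label [292.9422, 158.5665] 173 [0.6006, 0.0723] -165.5936
or [314.383, 144.2447] 94 [0.6323, 0.0022] 178.3941
or [204.7053, 149.6632] 95 [0.6245, 0.3386] 179.9227
t 19.18 pos [0.5976, -0.1245, 0.1755] J [0.7985, 1.2756, -1.0221, 2.5597, 2.9834, 1.5066, -0.5775] F [-0.9626, -2.7319, 1.9122] w 0.0658
travel [-9.19, 22.51, -9.54] angular [43.5, 54.9, 67.1] rows>= 13.5
```

View pics/m12.png

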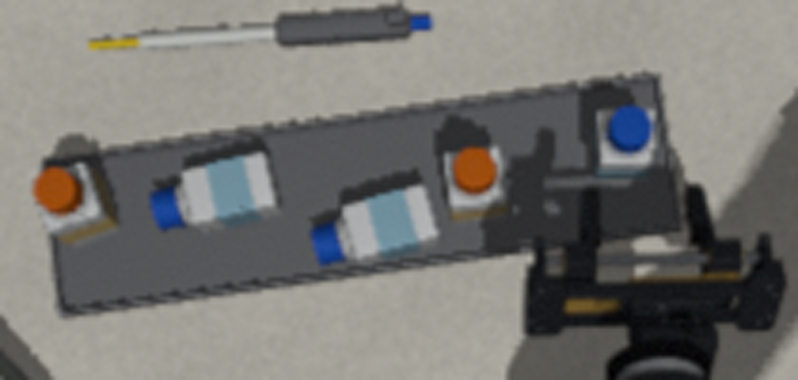

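carry_out(steps=[{"travel": [-1.8,4,-2],"angular": [3.1,3.9,4.8]},{"travel": [-3.6,7,-4],"angular": [6.2,7.8,9.6]},{"travel": [-5.4,10,-6],"angular": [9.3,11.8,14.4]},{"travel": [-7,13,-7],"angular": [12.4,15.7,19.2]},{"travel": [-8.5,16,-8],"angular": [15.5,19.6,24]}])

```text
time_s: 19.6
eef_pos: [0.5803, -0.0298, 0.2395]
tcp_rot: [2.909, 0.872, 2.657]
contact_force: [2.5, -0.8, -0.3]
grip_width: 0.066
```

```bash
python3 -c "
from h import *
go([.6,.2,.28],down(103,-0))
go([.6,.2,.28],down(103,-25))
"
```

```text
t 19.6 pos [0.5803, -0.0298, 0.2395] J [0.5362, 1.0568, -1.451, 2.5, 2.0925, 1.6102, -0.8567] F [2.5289, -0.7683, -0.2942] w 0.066
travel [2.66, 22.86, -4.3] angular [33.3, 41.5, 51.6] rows>= 10.4
t 19.6 pos [0.5803, -0.0298, 0.2395] J [0.5362, 1.0568, -1.451, 2.5, 2.0925, 1.6102, -0.8567] F [2.5289, -0.7683, -0.2942] w 0.066
travel [2.66, 22.86, -4.3] angular [42.8, 18.9, 42.4] rows>= 8.8
```

carry_out(steps=[{"travel": [0,1,-0.5],"angular": [3.3,4.1,5.1]},{"travel": [0,2,-1],"angular": [6.6,8.2,10.2]},{"travel": [0,3,-1.5],"angular": [10,12.4,15.4]},{"travel": [0,4,-2],"angular": [13.3,16.6,20.6]},{"travel": [0,5,-2.5],"angular": [16.6,20.8,25.8]}])

```text
time_s: 20.02
eef_pos: [0.5761, 0.0221, 0.2636]
tcp_rot: [2.924, 0.431, 2.229]
contact_force: [0.3, 0.1, -0.3]
grip_width: 0.0663
```

```bash
python3 -c "
from h import *
go([.6,.2,.28],down(103,-0))
go([.6,.2,.28],down(103,-25))
b=cam('side','s13.png')['image']
cv2.imwrite('pics/m13.png',cv2.resize(b[0:260,180:560],None,fx=2,fy=2)[:,:,::-1])
"
```

```text
t 20.02 pos [0.5761, 0.0221, 0.2636] J [0.4821, 0.869, -1.4322, 2.065, 1.4485, 1.3224, -0.8556] F [0.3259, 0.0826, -0.3413] w 0.0663
travel [10.78, 13.92, -3.85] angular [17.4, 21.6, 26.9] rows>= 5.4
t 20.02 pos [0.5761, 0.0221, 0.2636] J [0.4821, 0.869, -1.4322, 2.065, 1.4485, 1.3224, -0.8556] F [0.3259, 0.0826, -0.3413] w 0.0663
travel [10.78, 13.92, -3.85] angular [22.7, -2.7, 22.4] rows>= 4.5
```

View pics/m13.png

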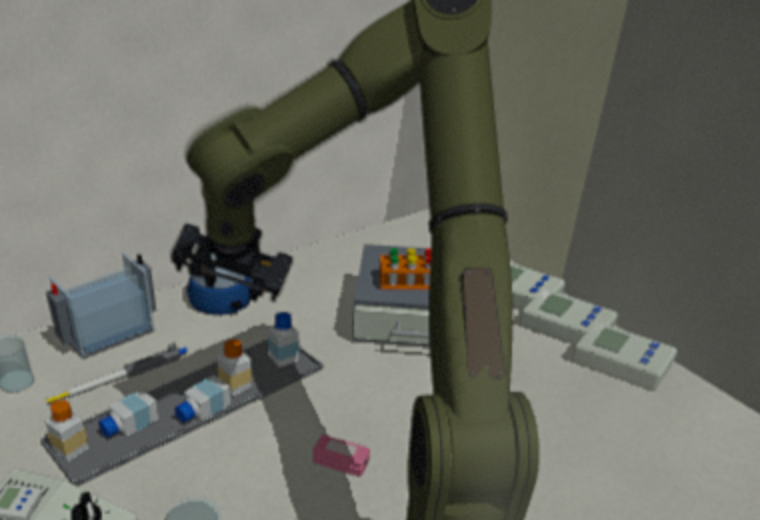

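carry_out(steps=[{"travel": [2.2,2.8,-0.8],"angular": [4.5,0,4.5]},{"travel": [4.4,5.6,-1.6],"angular": [9,0,9]},{"travel": [6.6,8.4,-2.4],"angular": [13.6,-1,13.5]},{"travel": [8.8,11.2,-3.2],"angular": [18,-2,18]},{"travel": [10.8,13.9,-3.8],"angular": [22.7,-2.7,22.4]}])

```text
time_s: 20.48
eef_pos: [0.6039, 0.2034, 0.2833]
tcp_rot: [3.137, 0.434, 1.787]
contact_force: [1.4, 0.1, -0.3]
grip_width: 0.0662
```

```bash
python3 -c "
from h import *
p,r=grasp((.6306,.2236,.034),103,-25,.17)
go(p,r)
"
```

```text
t 20.48 pos [0.6039, 0.2034, 0.2833] J [-0.0865, 0.9647, -1.1906, 1.3904, 1.1026, 1.7516, -1.0713] F [1.4261, 0.0874, -0.2676] w 0.0662
travel [11.79, 2.94, 6.95] angular [-0.0, -0.2, -0.6] rows>= 3.4
```

carry_out(steps=[{"travel": [3,0.8,1.5],"angular": [0,0,0]},{"travel": [6,1.6,3],"angular": [0,0,0]},{"travel": [9,2.3,4.5],"angular": [0,0,0]},{"travel": [11.8,2.9,6.9],"angular": [0,0,0]},{"travel": [11.8,2.9,8],"angular": [0,0,0]}])

```text
time_s: 20.9
eef_pos: [0.6142, 0.2839, 0.1545]
tcp_rot: [-3.14, 0.437, 1.797]
contact_force: [-1.7, -1.8, -0.9]
grip_width: 0.0658
```

```bash
python3 -c "
from h import *
c=cam('top','t14.png')['image'];b=cam('side','s14.png')['image']
cv2.imwrite('pics/m14.png',np.hstack([cv2.resize(b[100:300,150:350],(400,400)),cv2.resize(c[80:230,190:340],(400,400))])[:,:,::-1])
p,r=grasp((.6306,.2236,.034),103,-25,.0)
go(p,r)
"
```

```text
t 21.0 pos [0.6161, 0.279, 0.1575] J [-0.2337, 1.1551, -1.1102, 1.3119, 1.2057, 1.6805, -1.1619] F [-0.1233, -0.3476, 0.5053] w 0.066
travel [0.09, 0.22, 15.52] angular [-0.2, 0.2, -0.4] rows>= 3.7
```

View pics/m14.png

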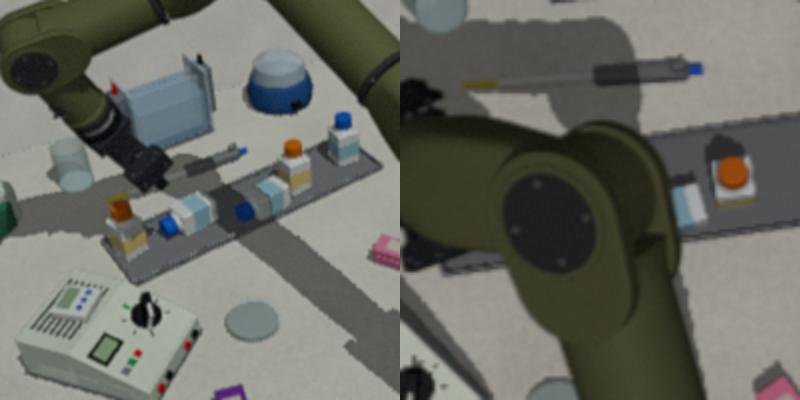

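carry_out(steps=[{"travel": [0,0.2,3],"angular": [0,0,0]},{"travel": [0,0.2,6],"angular": [0,0,0]},{"travel": [0,0.2,8],"angular": [0,0,0]},{"travel": [0,0.2,10],"angular": [0,0,0]},{"travel": [0,0.2,10],"angular": [0,0,0]}])

```text
time_s: 21.42
eef_pos: [0.6276, 0.2331, 0.0643]
tcp_rot: [-3.138, 0.445, 1.789]
contact_force: [0.3, -1.0, 0.1]
grip_width: 0.0658
```

```bash
python3 -c "
from h import *
c=cam('top','t14.png')['image'];b=cam('side','s14.png')['image']
cv2.imwrite('pics/m14.png',np.hstack([cv2.resize(b[150:300,150:300],(500,500)),cv2.resize(c[80:230,190:340],(300,500))])[:,:,::-1])
p,r=grasp((.6306,.2236,.034),103,-25,.0)
go(p,r)
"
```

```text
t 21.52 pos [0.6276, 0.2375, 0.0676] J [-0.1724, 1.2549, -1.0657, 1.3915, 1.301, 1.5715, -1.2061] F [0.2907, 0.5004, -0.8441] w 0.066
travel [0.15, -0.0, 5.55] angular [-0.2, 0.2, -0.4] rows>= 1.3
```

View pics/m14.png

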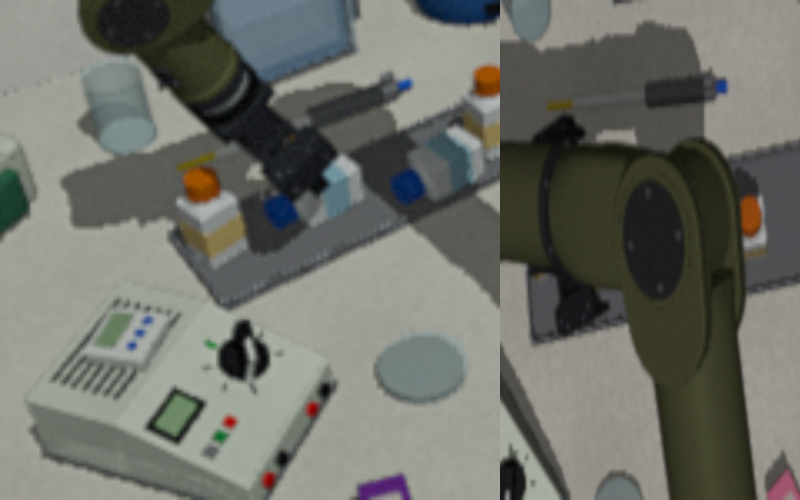

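Clear of the neighbours. Now I'll go in and grip.

carry_out(steps=[{"travel": [0.1,0,2],"angular": [0,0,0]},{"travel": [0.1,0,4],"angular": [0,0,0]},{"travel": [0.1,0,5.4],"angular": [0,0,0]},{"travel": [0.1,0,5.4],"angular": [0,0,0]}])

```text
time_s: 21.85
eef_pos: [0.6318, 0.2122, 0.0148]
tcp_rot: [-3.137, 0.444, 1.789]
contact_force: [-0.9, -0.4, 0.5]
grip_width: 0.0658
```

carry_out(steps=[{"travel": [0,0,0],"angular": [0,0,0]},{"travel": [0,0,0],"angular": [0,0,0]},{"travel": [0,0,0],"angular": [0,0,0]},{"travel": [0,0,0],"angular": [0,0,0]},{"travel": [0,0,0],"angular": [0,0,0]}], claw=0.35, grip_force=30)

```text
time_s: 22.27
eef_pos: [0.6318, 0.2129, 0.0152]
tcp_rot: [-3.138, 0.444, 1.79]
contact_force: [0.5, 0.4, -1.5]
grip_width: 0.0478
```

```bash
python3 -c "
from h import *
s,q,r=pose()
go(q+[0,0,.17],r)
for f in (0,30,50,75,100): go(q+[0,0,.17],down(f,65))
"
```

```text
t 22.27 pos [0.6318, 0.2129, 0.0152] J [-0.1438, 1.3176, -1.0321, 1.4168, 1.3595, 1.5176, -1.2249] F [0.4542, 0.3712, -1.5256] w 0.0478
travel [-7.3, -0.06, -15.35] angular [0.0, 0.0, 0.0] rows>= 4.1
t 22.27 pos [0.6318, 0.2129, 0.0152] J [-0.1438, 1.3176, -1.0321, 1.4168, 1.3595, 1.5176, -1.2249] F [0.4542, 0.3712, -1.5256] w 0.0478
travel [-7.3, -0.06, -15.35] angular [-37.7, 63.4, 104.3] rows>= 17.8
t 22.27 pos [0.6318, 0.2129, 0.0152] J [-0.1438, 1.3176, -1.0321, 1.4168, 1.3595, 1.5176, -1.2249] F [0.4542, 0.3712, -1.5256] w 0.0478
travel [-7.3, -0.06, -15.35] angular [-27.1, 77.2, 74.8] rows>= 15.5
t 22.27 pos [0.6318, 0.2129, 0.0152] J [-0.1438, 1.3176, -1.0321, 1.4168, 1.3595, 1.5176, -1.2249] F [0.4542, 0.3712, -1.5256] w 0.0478
travel [-7.3, -0.06, -15.35] angular [-19.8, 83.6, 54.4] rows>= 14.2
t 22.27 pos [0.6318, 0.2129, 0.0152] J [-0.1438, 1.3176, -1.0321, 1.4168, 1.3595, 1.5176, -1.2249] F [0.4542, 0.3712, -1.5256] w 0.0478
travel [-7.3, -0.06, -15.35] angular [-10.5, 88.6, 28.6] rows>= 13.1
t 22.27 pos [0.6318, 0.2129, 0.0152] J [-0.1438, 1.3176, -1.0321, 1.4168, 1.3595, 1.5176, -1.2249] F [0.4542, 0.3712, -1.5256] w 0.0478
travel [-7.3, -0.06, -15.35] angular [-1.1, 90.4, 2.5] rows>= 12.6
```

carry_out(steps=[{"travel": [-1.2,0,-2.6],"angular": [0,0,0]},{"travel": [-2.7,0,-5.6],"angular": [0,0,0]},{"travel": [-4.2,0,-8.8],"angular": [0,0,0]},{"travel": [-5.8,0,-12.1],"angular": [0,0,0]},{"travel": [-7.3,0,-15.4],"angular": [0,0,0]}])

```text
time_s: 22.68
eef_pos: [0.6321, 0.2133, 0.1875]
tcp_rot: [-3.138, 0.443, 1.79]
contact_force: [0.8, 0.5, -1.6]
grip_width: 0.048
```

```bash
python3 -c "
from h import *
p,r=grasp((.61,.23,.2),50,65)
go(p,r)
b=cam('side','s15.png')['image']
cv2.imwrite('pics/m15.png',cv2.resize(b[50:300,130:380],(600,600))[:,:,::-1])
"
```

```text
t 22.68 pos [0.6321, 0.2133, 0.1875] J [-0.1227, 1.0986, -1.1208, 1.3699, 1.1957, 1.6732, -1.0961] F [0.7721, 0.4542, -1.5685] w 0.048
travel [2.66, -0.43, -1.76] angular [-19.8, 83.5, 54.5] rows>= 14.2
```

View pics/m15.png

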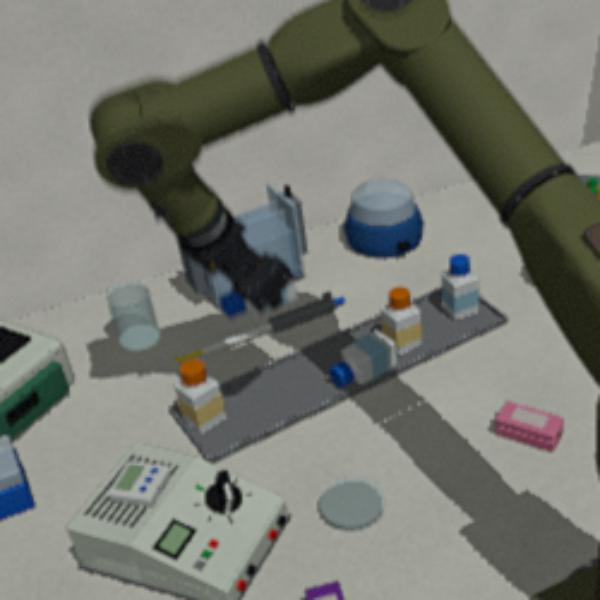

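carry_out(steps=[{"travel": [0.2,0,-0.2],"angular": [-1.4,5.7,3.7]},{"travel": [0.4,0,-0.4],"angular": [-2.7,11.4,7.4]},{"travel": [0.6,0,-0.6],"angular": [-4,17,11.1]},{"travel": [0.8,0,-0.7],"angular": [-5.4,22.7,14.8]},{"travel": [1,-0.1,-0.8],"angular": [-6.7,28.4,18.5]}])

```text
time_s: 23.15
eef_pos: [0.6303, 0.2287, 0.1999]
tcp_rot: [2.962, -0.094, 1.506]
contact_force: [1.0, -0.2, -2.2]
grip_width: 0.0481
```

```bash
python3 -c "
from h import *
p,r=grasp((.61,.23,.2),50,65)
go(p,r)"
```

```text
t 23.15 pos [0.6303, 0.2287, 0.1999] J [0.1938, 1.0512, -1.3281, 1.647, 1.2249, 1.2022, -1.448] F [0.9761, -0.2047, -2.1537] w 0.0481
travel [1.31, -1.17, 0.72] angular [-12.7, 54.3, 35.9] rows>= 9.3
```

carry_out(steps=[{"travel": [0.2,-0.2,0.1],"angular": [-1.3,5.5,3.6]},{"travel": [0.4,-0.4,0.2],"angular": [-2.6,11,7.2]},{"travel": [0.6,-0.6,0.3],"angular": [-3.9,16.5,10.9]},{"travel": [0.8,-0.8,0.4],"angular": [-5.2,22,14.5]},{"travel": [0.9,-0.9,0.5],"angular": [-6.5,27.5,18.2]}])

```text
time_s: 23.57
eef_pos: [0.6227, 0.2383, 0.195]
tcp_rot: [2.93, -0.633, 1.273]
contact_force: [1.7, -0.5, -1.8]
grip_width: 0.0475
```

```bash
python3 -c "
from h import *
p,r=grasp((.61,.23,.2),50,65)
go(p,r)"
```

```text
t 23.57 pos [0.6227, 0.2383, 0.195] J [0.4442, 1.1278, -1.3842, 1.9872, 1.7102, 0.7024, -2.0992] F [1.6879, -0.4849, -1.8106] w 0.0475
travel [0.15, -0.4, 0.42] angular [-6.1, 26.5, 17.6] rows>= 4.5
```

carry_out(steps=[{"travel": [0,-0.1,0.1],"angular": [-1.2,5.3,3.5]},{"travel": [0,-0.2,0.2],"angular": [-2.4,10.6,7]},{"travel": [0.1,-0.3,0.3],"angular": [-3.6,15.9,10.5]},{"travel": [0.1,-0.4,0.4],"angular": [-4.9,21.2,14]},{"travel": [0.1,-0.4,0.4],"angular": [-6.1,26.5,17.6]}])

```text
time_s: 23.98
eef_pos: [0.6444, 0.2241, 0.1747]
tcp_rot: [3.114, -1.101, 0.963]
contact_force: [0.8, -0.3, -1.7]
grip_width: 0.0478
```

```bash
python3 -c "
from h import *
p,r=grasp((.61,.23,.2),50,65)
go(p,r)
b=cam('side','s15.png')['image'];c=cam('top','t15.png')['image']
cv2.imwrite('pics/m15.png',np.hstack([cv2.resize(b[100:300,150:350],(400,400)),cv2.resize(c[80:280,150:350],(400,400))])[:,:,::-1])"
```

```text
t 23.98 pos [0.6444, 0.2241, 0.1747] J [0.6316, 1.4898, -1.4711, 2.1239, 2.4807, 0.6282, -2.6534] F [0.8045, -0.2983, -1.6763] w 0.0478
travel [1.64, -2.99, -0.65] angular [-3.1, 1.9, 2.3] rows>= 0.8
```

View pics/m15.png

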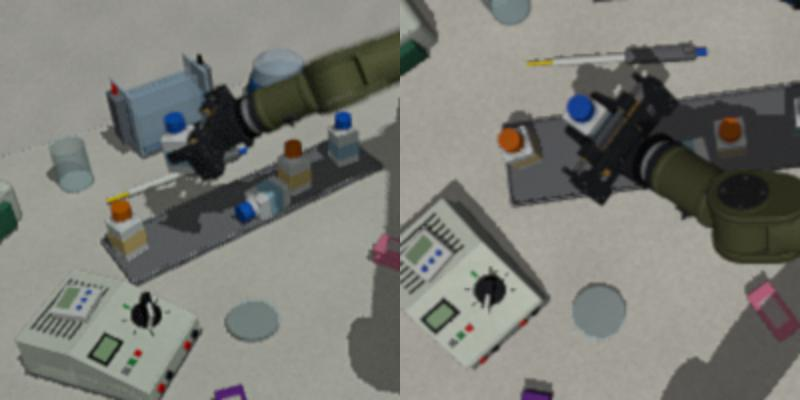

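```bash
python3 -c "
from h import *
for f in (65,80):
  p,r=grasp((.615,.225,.16),f,65)
  go(p,r)"
```

```text
t 24.08 pos [0.647, 0.2183, 0.165] J [0.6371, 1.5006, -1.4632, 2.1174, 2.4753, 0.6304, -2.6543] F [0.8253, -0.6873, -2.8191] w 0.0479
travel [-1.03, -3.32, 0.86] angular [10.8, 2.5, -5.5] rows>= 1.7
t 24.08 pos [0.647, 0.2183, 0.165] J [0.6371, 1.5006, -1.4632, 2.1174, 2.4753, 0.6304, -2.6543] F [0.8253, -0.6873, -2.8191] w 0.0479
travel [-1.1, -3.74, 0.73] angular [24.3, 2.5, -12.1] rows>= 3.8
```

carry_out(steps=[{"travel": [-0.3,-0.7,0.2],"angular": [4,0.6,-2]},{"travel": [-0.5,-1.4,0.4],"angular": [8,1.2,-4]},{"travel": [-0.8,-2.2,0.6],"angular": [12,1.8,-6]},{"travel": [-1,-3,0.8],"angular": [15,2.5,-7.5]},{"travel": [-1,-3.4,0.8],"angular": [15,2.5,-7.5]}])

```text
time_s: 24.5
eef_pos: [0.6239, 0.2399, 0.1528]
tcp_rot: [3.133, -1.131, 1.222]
contact_force: [0.3, -0.8, -2.6]
grip_width: 0.0477
```

```bash
python3 -c "
from h import *
p,r=grasp((.615,.23,.08),70,65)
go(p,r)
b=cam('side','s15.png')['image'];c=cam('top','t15.png')['image']
cv2.imwrite('pics/m15.png',np.hstack([cv2.resize(b[100:300,150:350],(400,400)),cv2.resize(c[80:280,150:350],(400,400))])[:,:,::-1])"
```

```text
t 24.5 pos [0.6239, 0.2399, 0.1528] J [0.6229, 1.4095, -1.2491, 1.9715, 2.3879, 0.1274, -2.4526] F [0.3397, -0.7628, -2.592] w 0.0477
travel [-7.11, -0.53, 3.88] angular [0.5, 0.2, 0.0] rows>= 1.9
```

View pics/m15.png

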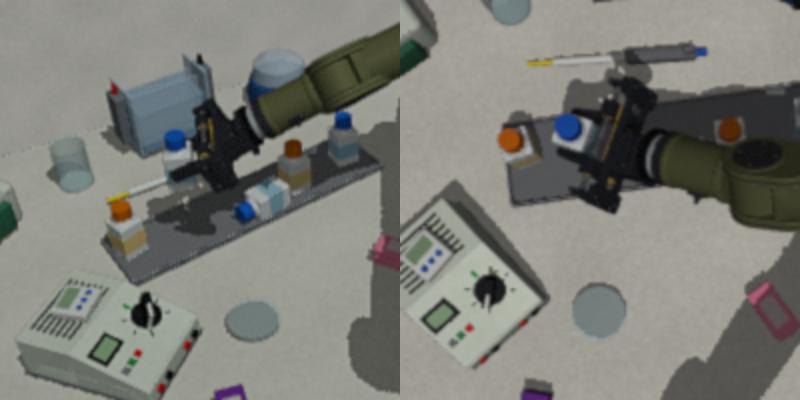

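carry_out(steps=[{"travel": [-1.4,-0.1,0.8],"angular": [0,0,0]},{"travel": [-2.8,-0.2,1.6],"angular": [0,0,0]},{"travel": [-4.2,-0.3,2.3],"angular": [0,0,0]},{"travel": [-5.6,-0.4,3.1],"angular": [0,0,0]},{"travel": [-7.1,-0.5,3.9],"angular": [0,0,0]}])

```text
time_s: 25.02
eef_pos: [0.618, 0.2492, 0.0737]
tcp_rot: [3.137, -1.134, 1.22]
contact_force: [0.1, 0.4, -1.9]
grip_width: 0.0478
```

```bash
python3 -c "
from h import *
p,r=grasp((.615,.23,.06),70,65)
go(p,r)
b=cam('side','s15.png')['image'];c=cam('top','t15.png')['image']
cv2.imwrite('pics/m15.png',np.hstack([cv2.resize(b[100:300,150:350],(400,400)),cv2.resize(c[80:280,150:350],(400,400))])[:,:,::-1])"
```

```text
t 25.02 pos [0.618, 0.2492, 0.0737] J [0.6163, 1.5787, -1.2318, 1.9455, 2.477, 0.1786, -2.3891] F [0.1024, 0.3583, -1.9002] w 0.0478
travel [-2.04, 0.37, 0.76] angular [0.3, 0.0, -0.0] rows>= 0.5
```

View pics/m15.png

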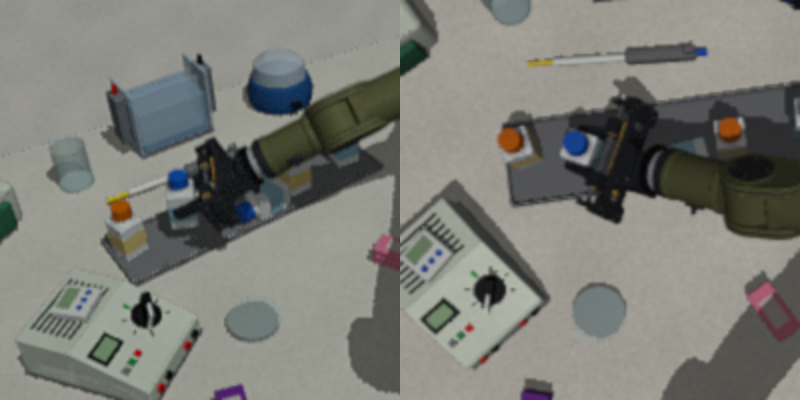

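carry_out(steps=[{"travel": [-0.6,0.1,0.2],"angular": [0,0,0]},{"travel": [-1.2,0.2,0.5],"angular": [0,0,0]},{"travel": [-1.8,0.3,0.7],"angular": [0,0,0]},{"travel": [-2.2,0.3,0.9],"angular": [0,0,0]},{"travel": [-2.3,0.3,1],"angular": [0,0,0]}])

```text
time_s: 25.53
eef_pos: [0.6197, 0.2464, 0.0445]
tcp_rot: [-3.135, -1.13, 1.208]
contact_force: [0.4, -0.1, -1.5]
grip_width: 0.0478
```

carry_out(steps=[{"travel": [-0.2,0,0.1],"angular": [0,0,0]},{"travel": [-0.4,0,0.2],"angular": [0,0,0]},{"travel": [-0.5,0,0.2],"angular": [0,0,0]}])

```text
time_s: 25.78
eef_pos: [0.6199, 0.2472, 0.0423]
tcp_rot: [-3.138, -1.135, 1.212]
contact_force: [0.6, -1.6, 6.5]
grip_width: 0.0475
```

Contact at about z = 0.043. Releasing now and backing off along the tool axis.

carry_out(steps=[{"travel": [0,0,0],"angular": [0,0,0]},{"travel": [0,0,0],"angular": [0,0,0]},{"travel": [0,0,0],"angular": [0,0,0]},{"travel": [0,0,-0.5],"angular": [0,0,0]},{"travel": [0,0,-2],"angular": [0,0,0]}], claw=0.75)

```text
time_s: 26.2
eef_pos: [0.6129, 0.231, 0.0504]
tcp_rot: [-3.135, -1.135, 1.211]
contact_force: [-0.1, 0.6, -0.2]
grip_width: 0.0659
```

carry_out(steps=[{"travel": [0,0,-3],"angular": [0,0,0]},{"travel": [0.5,0,-6],"angular": [0,0,0]},{"travel": [2,0,-8],"angular": [0,0,0]},{"travel": [4,0,-10],"angular": [0,0,0]},{"travel": [7,0,-10],"angular": [0,0,0]}])

```text
time_s: 26.62
eef_pos: [0.5903, 0.1669, 0.1445]
tcp_rot: [-3.131, -1.13, 1.202]
contact_force: [1.4, -0.0, -0.0]
grip_width: 0.0662
```

```bash
python3 -c "
from h import *
p,r=grasp((.598,.087,.038),102.5,-25,.2)
go(p,r)
b=cam('side','s16.png')['image'];c=cam('top','t16.png')['image']
cv2.imwrite('pics/m16.png',np.hstack([cv2.resize(b[100:300,150:350],(400,400)),cv2.resize(c[80:280,150:350],(400,400))])[:,:,::-1])"
```

```text
t 26.62 pos [0.5903, 0.1669, 0.1445] J [0.7685, 1.4, -1.2064, 2.0343, 2.0248, 0.0442, -2.0332] F [1.4138, -0.0402, -0.0001] w 0.0662
travel [4.86, -0.67, -3.17] angular [12.2, -87.1, -34.5] rows>= 13.2
```

View pics/m16.png

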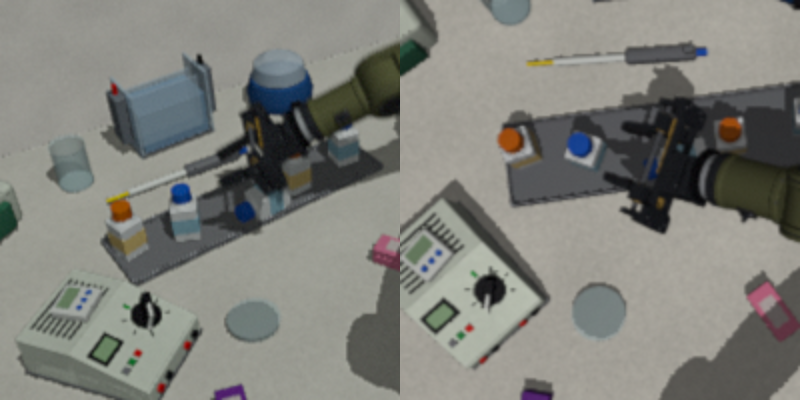

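```bash
python3 -c "
from h import *
go([.58,.12,.27],down(103,20))
go([.58,.12,.27],down(140,10))
go([.58,.12,.27],down(180,0))"
```

```text
t 26.72 pos [0.592, 0.1709, 0.1513] J [0.7643, 1.3956, -1.2157, 2.0329, 2.0282, 0.0427, -2.0384] F [0.9414, 0.2335, 0.3829] w 0.0659
travel [8.6, 0.66, -9.69] angular [23.2, -43.9, -25.1] rows>= 7.8
t 26.72 pos [0.592, 0.1709, 0.1513] J [0.7643, 1.3956, -1.2157, 2.0329, 2.0282, 0.0427, -2.0384] F [0.9414, 0.2335, 0.3829] w 0.0659
travel [8.6, 0.66, -9.69] angular [44.5, -47.8, -57.6] rows>= 12.2
t 26.72 pos [0.592, 0.1709, 0.1513] J [0.7643, 1.3956, -1.2157, 2.0329, 2.0282, 0.0427, -2.0384] F [0.9414, 0.2335, 0.3829] w 0.0659
travel [8.6, 0.66, -9.69] angular [61.8, -42.9, -96.5] rows>= 17.1
```

carry_out(steps=[{"travel": [2.5,0.1,-2.5],"angular": [3.6,-3.9,-4.7]},{"travel": [5,0.3,-5],"angular": [7.3,-7.8,-9.4]},{"travel": [7,0.5,-7.5],"angular": [11,-11.7,-14.1]},{"travel": [8.6,0.7,-9.7],"angular": [14.6,-15.6,-18.8]},{"travel": [8.6,0.7,-9.7],"angular": [18.2,-19.5,-23.5]}])

```text
time_s: 27.13
eef_pos: [0.608, 0.1356, 0.1947]
tcp_rot: [2.97, -0.981, 1.431]
contact_force: [-0.0, -1.3, -0.9]
grip_width: 0.0661
```

```bash
python3 -c "
from h import *
go([.58,.12,.27],down(140,10))
go([.58,.12,.27],down(180,0))"
```

```text
t 27.13 pos [0.608, 0.1356, 0.1947] J [0.8192, 1.3448, -1.4257, 1.9524, 1.1244, 0.3815, -1.1208] F [-0.0278, -1.281, -0.8793] w 0.0661
travel [5.19, -1.53, -6.15] angular [41.2, -38.1, -53.8] rows>= 10.9
t 27.13 pos [0.608, 0.1356, 0.1947] J [0.8192, 1.3448, -1.4257, 1.9524, 1.1244, 0.3815, -1.1208] F [-0.0278, -1.281, -0.8793] w 0.0661
travel [5.19, -1.53, -6.15] angular [54.9, -34.1, -93.7] rows>= 15.9
```

carry_out(steps=[{"travel": [1,-0.3,-1.2],"angular": [3.8,-3.5,-4.9]},{"travel": [2,-0.6,-2.4],"angular": [7.6,-7,-9.8]},{"travel": [3,-0.9,-3.6],"angular": [11.3,-10.5,-14.8]},{"travel": [4,-1.2,-4.8],"angular": [15,-14,-19.7]},{"travel": [5.2,-1.5,-6.1],"angular": [18.9,-17.5,-24.7]}])

```text
time_s: 27.55
eef_pos: [0.5805, 0.118, 0.2695]
tcp_rot: [2.93, -0.605, 1.924]
contact_force: [0.6, -0.0, -1.0]
grip_width: 0.066
```

```bash
python3 -c "
from h import *
go([.58,.12,.27],down(140,10))
go([.58,.12,.27],down(180,0))"
```

```text
t 27.55 pos [0.5805, 0.118, 0.2695] J [0.7035, 1.0735, -1.4404, 1.6999, 0.6212, 0.9162, -0.4369] F [0.6245, -0.0447, -1.0444] w 0.066
travel [0.2, 0.01, 0.08] angular [23.1, -21.1, -30.3] rows>= 6.1
t 27.55 pos [0.5805, 0.118, 0.2695] J [0.7035, 1.0735, -1.4404, 1.6999, 0.6212, 0.9162, -0.4369] F [0.6245, -0.0447, -1.0444] w 0.066
travel [0.2, 0.01, 0.08] angular [31.4, -23.1, -70.9] rows>= 11.3
```

carry_out(steps=[{"travel": [0,0,0],"angular": [2.7,-2,-6.2]},{"travel": [0,0,0],"angular": [5.5,-4,-12.5]},{"travel": [0,0,0],"angular": [8.3,-6.1,-18.8]},{"travel": [0,0,0],"angular": [11.1,-8.2,-25.1]},{"travel": [0,0,0],"angular": [13.9,-10.2,-31.4]}])

```text
time_s: 27.97
eef_pos: [0.5814, 0.1163, 0.2686]
tcp_rot: [2.93, -0.304, 2.475]
contact_force: [-0.2, 0.6, -0.3]
grip_width: 0.0661
```

```bash
python3 -c "
from h import *
go([.58,.13,.27],down(190,0))
go([.58,.13,.27],down(235,12))
c=cam('top','t17.png');im=c['image'];H,S,V=masks(im)
cv2.imwrite('pics/m17.png',cv2.resize(im[100:200,190:400],(798,380),interpolation=cv2.INTER_CUBIC)[:,:,::-1])
"
```

```text
t 27.97 pos [0.5814, 0.1163, 0.2686] J [0.5418, 1.0385, -1.4418, 1.5631, 0.7329, 1.2413, -0.0192] F [-0.2389, 0.6176, -0.2653] w 0.0661
travel [0.95, 0.94, 0.36] angular [18.6, -11.3, -49.5] rows>= 7.6
t 27.97 pos [0.5814, 0.1163, 0.2686] J [0.5418, 1.0385, -1.4418, 1.5631, 0.7329, 1.2413, -0.0192] F [-0.2389, 0.6176, -0.2653] w 0.0661
travel [0.95, 0.94, 0.36] angular [33.1, 5.4, -91.0] rows>= 13.5
```

View pics/m17.png

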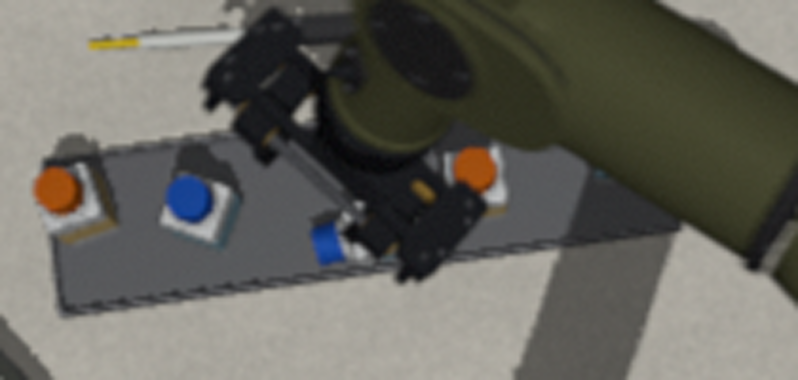

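carry_out(steps=[{"travel": [0,0,0],"angular": [2.4,0.4,-6.7]},{"travel": [0.3,0.3,0],"angular": [4.9,0.8,-13.4]},{"travel": [0.5,0.5,0],"angular": [7.3,1.2,-20.1]},{"travel": [0.7,0.7,0.2],"angular": [9.8,1.6,-26.8]},{"travel": [0.9,0.9,0.3],"angular": [12.2,2,-33.5]}])

```text
time_s: 28.43
eef_pos: [0.5802, 0.1309, 0.2707]
tcp_rot: [2.987, -0.225, 3.075]
contact_force: [0.6, 1.0, 0.2]
grip_width: 0.066
```

```bash
python3 -c "
from h import *
go([.58,.15,.26],down(240,12))
go([.58,.16,.25],down(282.5,25))
"
```

```text
t 28.43 pos [0.5802, 0.1309, 0.2707] J [0.3885, 1.0637, -1.4449, 1.4208, 0.7787, 1.5105, 0.5101] F [0.559, 1.0481, 0.159] w 0.066
travel [-0.1, 1.72, 1.36] angular [21.7, 4.0, -62.4] rows>= 9.2
t 28.43 pos [0.5802, 0.1309, 0.2707] J [0.3885, 1.0637, -1.4449, 1.4208, 0.7787, 1.5105, 0.5101] F [0.559, 1.0481, 0.159] w 0.066
travel [-0.26, 2.55, 2.49] angular [41.0, 16.3, -100.6] rows>= 15.3
```

carry_out(steps=[{"travel": [0,0.3,0.2],"angular": [2.3,0.4,-6.7]},{"travel": [0,0.6,0.4],"angular": [4.6,0.8,-13.4]},{"travel": [0,1,0.7],"angular": [6.9,1.2,-20.1]},{"travel": [0,1.3,1],"angular": [9.3,1.7,-26.8]},{"travel": [0,1.7,1.3],"angular": [11.7,2.1,-33.5]}])

```text
time_s: 28.85
eef_pos: [0.58, 0.1485, 0.2595]
tcp_rot: [3.072, -0.194, -2.61]
contact_force: [-0.4, -0.1, 0.3]
grip_width: 0.0663
```

```bash
python3 -c "
from h import *
go([.58,.15,.26],down(240,12))
go([.58,.16,.25],down(282.5,25))
"
```

```text
t 28.85 pos [0.58, 0.1485, 0.2595] J [0.2479, 1.0852, -1.4471, 1.3866, 0.9069, 1.6739, 0.9861] F [-0.4012, -0.1284, 0.3484] w 0.0663
travel [-0.07, 0.13, -0.05] angular [9.8, 1.9, -28.9] rows>= 4.3
t 28.85 pos [0.58, 0.1485, 0.2595] J [0.2479, 1.0852, -1.4471, 1.3866, 0.9069, 1.6739, 0.9861] F [-0.4012, -0.1284, 0.3484] w 0.0663
travel [-0.76, 0.93, 0.89] angular [25.9, 14.4, -68.4] rows>= 10.4
```

carry_out(steps=[{"travel": [-0.1,0.1,0.1],"angular": [2.5,1.4,-6.6]},{"travel": [-0.2,0.2,0.2],"angular": [5,2.8,-13.1]},{"travel": [-0.3,0.3,0.3],"angular": [7.5,4.2,-19.7]},{"travel": [-0.4,0.4,0.4],"angular": [10,5.6,-26.3]},{"travel": [-0.5,0.5,0.5],"angular": [12.5,7,-32.9]}])

```text
time_s: 29.27
eef_pos: [0.5815, 0.1542, 0.2529]
tcp_rot: [-3.134, -0.301, -2.017]
contact_force: [0.4, 0.7, 0.5]
grip_width: 0.0659
```

```bash
python3 -c "
from h import *
p,r=grasp((.5975,.086,.038),282.5,25,.17);pr(p)
go(p,r)
"
```

```text
[0.5837, 0.1483, 0.1749]
t 29.27 pos [0.5815, 0.1542, 0.2529] J [0.1194, 1.1051, -1.4444, 1.3985, 1.0625, 1.8369, 1.4525] F [0.3846, 0.6706, 0.4642] w 0.0659
travel [-1.9, -0.4, 7.59] angular [13.3, 7.3, -35.6] rows>= 5.4
```

carry_out(steps=[{"travel": [-0.4,-0.1,1],"angular": [2.5,1.4,-6.6]},{"travel": [-0.8,-0.2,2],"angular": [5,2.7,-13.2]},{"travel": [-1.2,-0.2,3],"angular": [7.5,4.1,-19.8]},{"travel": [-1.6,-0.3,4],"angular": [10,5.5,-26.4]},{"travel": [-1.9,-0.4,5],"angular": [12.4,6.8,-33]}])

```text
time_s: 29.68
eef_pos: [0.5874, 0.1547, 0.1982]
tcp_rot: [-3.135, -0.428, -1.403]
contact_force: [0.0, -0.9, 0.3]
grip_width: 0.0659
```

```bash
python3 -c "
from h import *
p,r=grasp((.5975,.086,.038),282.5,25,.1);pr(p)
go(p,r)
b=cam('side','s18.png')['image'];c=cam('top','t18.png')['image']
cv2.imwrite('pics/m18.png',np.hstack([cv2.resize(b[100:300,150:350],(400,400)),cv2.resize(c[80:280,150:350],(400,400))])[:,:,::-1])"

```

```text
[0.5901, 0.1194, 0.1114]
t 29.68 pos [0.5874, 0.1547, 0.1982] J [0.055, 1.1681, -1.4221, 1.5807, 1.2882, 1.8402, 1.8524] F [0.0317, -0.9282, 0.3244] w 0.0659
travel [-0.39, 0.39, 9.36] angular [0.8, 0.5, -2.6] rows>= 2.2
```

View pics/m18.png

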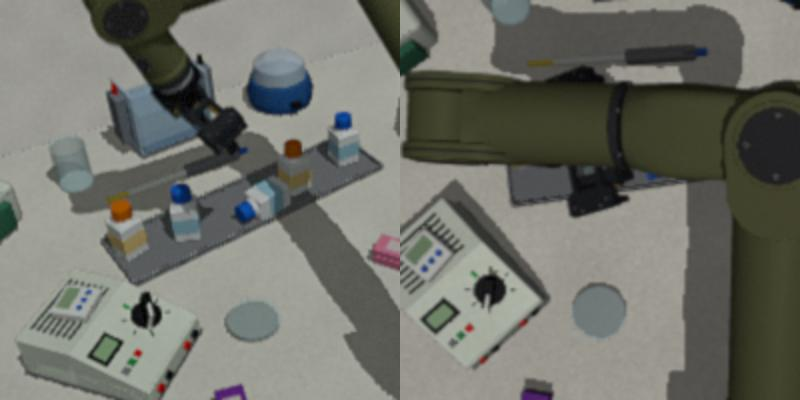

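carry_out(steps=[{"travel": [-0.1,0.1,2.5],"angular": [0,0,-1.3]},{"travel": [-0.2,0.2,5],"angular": [0.4,0.3,-2.6]},{"travel": [-0.3,0.3,7.5],"angular": [0.8,0.5,-2.6]},{"travel": [-0.4,0.4,9.4],"angular": [0.8,0.5,-2.6]},{"travel": [-0.4,0.4,10],"angular": [0.8,0.5,-2.6]}])

```text
time_s: 30.2
eef_pos: [0.5885, 0.1135, 0.1019]
tcp_rot: [3.136, -0.439, -1.358]
contact_force: [-0.8, -0.4, 0.3]
grip_width: 0.066
```

```bash
python3 -c "
from h import *
p,r=grasp((.5975,.087,.038),282.5,25,.0);pr(p)
go(p,r)
b=cam('side','s18.png')['image'];c=cam('top','t18.png')['image']
cv2.imwrite('pics/m18.png',np.hstack([cv2.resize(b[150:270,200:320],(500,500)),cv2.resize(c[80:280,150:350],(300,500))])[:,:,::-1])"

```

```text
[0.5992, 0.0792, 0.0208]
t 30.2 pos [0.5885, 0.1135, 0.1019] J [0.1109, 1.2886, -1.3555, 1.6893, 1.4171, 1.7575, 1.8342] F [-0.8235, -0.393, 0.3194] w 0.066
travel [-0.2, -0.37, 8.86] angular [0.5, -0.2, -0.3] rows>= 2.1
```

View pics/m18.png

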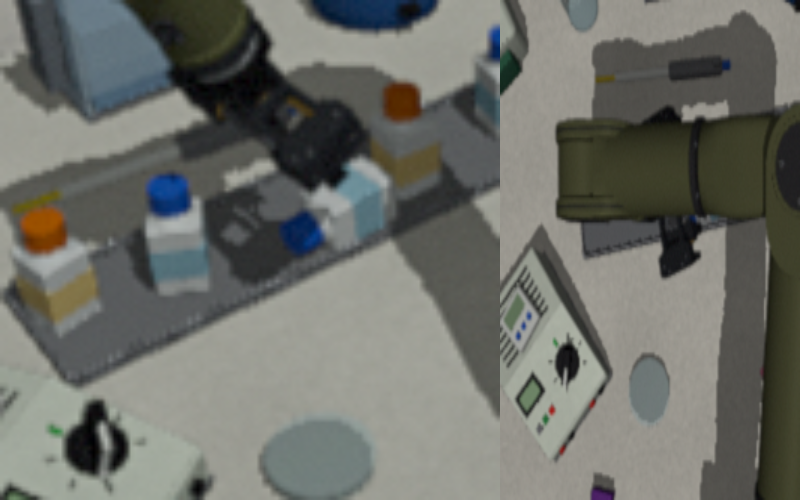

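carry_out(steps=[{"travel": [-0.1,-0.2,2.5],"angular": [0,0,0]},{"travel": [-0.2,-0.3,5],"angular": [0,0,0]},{"travel": [-0.2,-0.4,7],"angular": [0,0,0]},{"travel": [-0.2,-0.4,8.8],"angular": [0,0,0]},{"travel": [-0.2,-0.4,8.8],"angular": [0,0,0]}])

```text
time_s: 30.72
eef_pos: [0.5999, 0.0795, 0.0218]
tcp_rot: [3.136, -0.439, -1.36]
contact_force: [0.2, -0.4, -0.5]
grip_width: 0.0661
```

carry_out(steps=[{"travel": [0,0,0],"angular": [0,0,0]},{"travel": [0,0,0],"angular": [0,0,0]},{"travel": [0,0,0],"angular": [0,0,0]},{"travel": [0,0,0],"angular": [0,0,0]},{"travel": [0,0,0],"angular": [0,0,0]}], claw=0.35, grip_force=30)

```text
time_s: 31.13
eef_pos: [0.6006, 0.0809, 0.0235]
tcp_rot: [3.139, -0.438, -1.361]
contact_force: [0.3, 1.5, 6.0]
grip_width: 0.0479
```

```bash
python3 -c "
from h import *
s,q,r=pose()
go(q+[0,0,.18],r)
c=cam('top')
pr(px2plane(c,239.2,152.1,.109))
"
```

```text
t 31.13 pos [0.6006, 0.0809, 0.0235] J [0.1553, 1.3947, -1.2892, 1.7003, 1.5421, 1.6947, 1.8425] F [0.2549, 1.5341, 5.9703] w 0.0479
travel [7.63, 0.05, -16.3] angular [0.0, 0.0, 0.0] rows>= 4.3
[0.6141, 0.2331, 0.109]
```

carry_out(steps=[{"travel": [1.3,0,-2.7],"angular": [0,0,0]},{"travel": [2.8,0,-6],"angular": [0,0,0]},{"travel": [4.4,0,-9.4],"angular": [0,0,0]},{"travel": [6,0,-12.9],"angular": [0,0,0]},{"travel": [7.6,0,-16.3],"angular": [0,0,0]}])

```text
time_s: 31.6
eef_pos: [0.6006, 0.0817, 0.2051]
tcp_rot: [3.138, -0.437, -1.359]
contact_force: [1.7, -0.3, -0.1]
grip_width: 0.0477
```

```bash
python3 -c "
from h import *
p,r=grasp((.595,.12,.21),190,-65)
go(p,r)
p,r=grasp((.595,.12,.21),205,-65)
go(p,r)
b=cam('side','s19.png')['image']
cv2.imwrite('pics/m19.png',cv2.resize(b[50:300,130:380],(600,600))[:,:,::-1])
"
```

```text
t 31.6 pos [0.6006, 0.0817, 0.2051] J [0.1802, 1.1318, -1.4035, 1.6394, 1.3035, 1.7946, 1.9739] F [1.6629, -0.3453, -0.1457] w 0.0477
travel [-3.58, -1.98, -1.33] angular [34.4, -68.5, 94.0] rows>= 16.9
t 31.6 pos [0.6006, 0.0817, 0.2051] J [0.1802, 1.1318, -1.4035, 1.6394, 1.3035, 1.7946, 1.9739] F [1.6629, -0.3453, -0.1457] w 0.0477
travel [-3.98, -1.93, -1.52] angular [29.0, -75.1, 79.2] rows>= 15.8
```

View pics/m19.png

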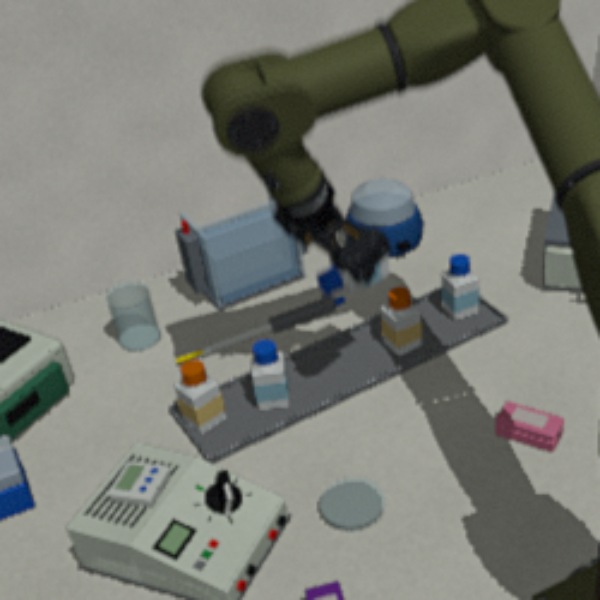

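carry_out(steps=[{"travel": [-0.3,-0.1,-0.1],"angular": [1.9,-4.4,5.3]},{"travel": [-0.6,-0.2,-0.2],"angular": [3.8,-8.8,10.6]},{"travel": [-0.9,-0.3,-0.3],"angular": [5.8,-13.2,15.9]},{"travel": [-1.2,-0.4,-0.4],"angular": [7.7,-17.6,21.1]},{"travel": [-1.5,-0.5,-0.5],"angular": [9.6,-22,26.4]}])

```text
time_s: 32.07
eef_pos: [0.6041, 0.1008, 0.212]
tcp_rot: [-2.872, 0.017, -1.773]
contact_force: [1.5, -0.5, -1.2]
grip_width: 0.0478
```

```bash
python3 -c "
from h import *
p,r=grasp((.595,.12,.21),198,-65)
go(p,r)"
```

```text
t 32.07 pos [0.6041, 0.1008, 0.212] J [0.398, 1.0293, -1.4398, 1.8639, 1.3528, 1.3038, 1.5005] F [1.4689, -0.4929, -1.2032] w 0.0478
travel [-2.53, 0.06, 1.06] angular [21.6, -49.5, 59.8] rows>= 11.3
```

carry_out(steps=[{"travel": [-0.3,0,0.1],"angular": [1.9,-4.4,5.3]},{"travel": [-0.5,0,0.2],"angular": [3.8,-8.8,10.6]},{"travel": [-0.8,0,0.3],"angular": [5.8,-13.2,15.9]},{"travel": [-1,0,0.4],"angular": [7.7,-17.6,21.1]},{"travel": [-1.2,0,0.5],"angular": [9.6,-22,26.4]}])

```text
time_s: 32.48
eef_pos: [0.6073, 0.1114, 0.2076]
tcp_rot: [-2.791, 0.514, -2.096]
contact_force: [0.1, -1.3, -1.0]
grip_width: 0.0479
```

```bash
python3 -c "
from h import *
p,r=grasp((.595,.12,.21),198,-65)
go(p,r)"
```

```text
t 32.48 pos [0.6073, 0.1114, 0.2076] J [0.5494, 1.0465, -1.4324, 2.1738, 1.8522, 0.9859, 0.6912] F [0.0545, -1.3155, -1.0327] w 0.0479
travel [-0.95, 0.73, 0.99] angular [12.2, -28.1, 34.0] rows>= 6.4
```

carry_out(steps=[{"travel": [-0.2,0.1,0.2],"angular": [1.9,-4.4,5.3]},{"travel": [-0.4,0.2,0.4],"angular": [3.8,-8.8,10.6]},{"travel": [-0.6,0.4,0.6],"angular": [5.8,-13.2,15.9]},{"travel": [-0.8,0.5,0.8],"angular": [7.7,-17.6,21.1]},{"travel": [-0.9,0.7,0.9],"angular": [9.6,-22,26.4]}])

```text
time_s: 32.9
eef_pos: [0.611, 0.1237, 0.2033]
tcp_rot: [-2.943, 0.998, -2.542]
contact_force: [-0.0, -0.6, -1.9]
grip_width: 0.0477
```

```bash
python3 -c "
from h import *
p,r=grasp((.6,.12,.19),198,-65)
go(p,r)"
```

```text
t 32.9 pos [0.611, 0.1237, 0.2033] J [0.497, 1.2779, -1.4243, 2.4678, 2.5295, 1.4049, -0.1466] F [-0.0495, -0.6452, -1.8769] w 0.0477
travel [1.5, 0.15, 1.61] angular [3.0, -6.9, 8.6] rows>= 1.6
```

carry_out(steps=[{"travel": [0.5,0,0.5],"angular": [1,-2.3,2.8]},{"travel": [1,0.1,1],"angular": [2,-4.6,5.6]},{"travel": [1.5,0.2,1.6],"angular": [3,-6.9,8.6]},{"travel": [1.5,0.2,1.6],"angular": [3,-6.9,8.6]}])

```text
time_s: 33.23
eef_pos: [0.6143, 0.1268, 0.1773]
tcp_rot: [3.135, 1.127, -2.832]
contact_force: [-1.0, 0.3, -1.9]
grip_width: 0.0482
```

```bash
python3 -c "
from h import *
p,r=grasp((.605,.12,.08),198,-65)
go(p,r)
b=cam('side','s20.png')['image'];c=cam('top','t20.png')['image']
cv2.imwrite('pics/m20.png',np.hstack([cv2.resize(b[100:300,150:350],(400,400)),cv2.resize(c[80:280,150:350],(400,400))])[:,:,::-1])"

```

```text
t 33.23 pos [0.6143, 0.1268, 0.1773] J [0.44, 1.4626, -1.3982, 2.5217, 2.7464, 1.6599, -0.2563] F [-1.0095, 0.3012, -1.9415] w 0.0482
travel [9.25, -0.39, 5.08] angular [0.1, -0.4, -0.1] rows>= 2.5
```

View pics/m20.png

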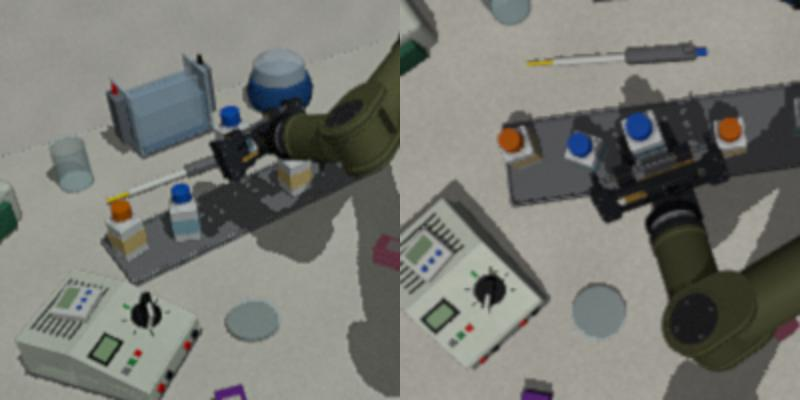

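```bash
python3 -c "
from h import *
p,r=grasp((.612,.127,.08),198,-65)
go(p,r)"
```

```text
t 33.33 pos [0.6156, 0.1264, 0.1811] J [0.442, 1.4557, -1.4014, 2.5204, 2.744, 1.6561, -0.2545] F [0.2247, -0.6054, 0.145] w 0.0482
travel [9.28, 0.16, 5.91] angular [0.1, -0.2, 0.1] rows>= 2.6
```

carry_out(steps=[{"travel": [1.9,0,1.3],"angular": [0,0,0]},{"travel": [3.8,0.1,2.5],"angular": [0,0,0]},{"travel": [5.7,0.1,3.7],"angular": [0,0,0]},{"travel": [7.5,0.2,4.8],"angular": [0,0,0]},{"travel": [9.3,0.2,5.9],"angular": [0,0,0]}])

```text
time_s: 33.75
eef_pos: [0.6296, 0.1321, 0.0727]
tcp_rot: [-3.135, 1.133, -2.82]
contact_force: [0.5, 1.3, -1.0]
grip_width: 0.048
```

```bash
python3 -c "
from h import *
p,r=grasp((.612,.127,.062),198,-65)
go(p,r)
b=cam('side','s20.png')['image'];c=cam('top','t20.png')['image']
cv2.imwrite('pics/m20.png',np.hstack([cv2.resize(b[100:300,150:350],(400,400)),cv2.resize(c[80:280,150:350],(400,400))])[:,:,::-1])"

```

```text
t 33.75 pos [0.6296, 0.1321, 0.0727] J [0.4571, 1.6797, -1.2266, 2.4049, 3.0246, 1.6036, -0.1732] F [0.5051, 1.3406, -0.9947] w 0.048
travel [1.75, 0.06, 0.7] angular [0.0, -0.1, 0.2] rows>= 0.5
```

View pics/m20.png

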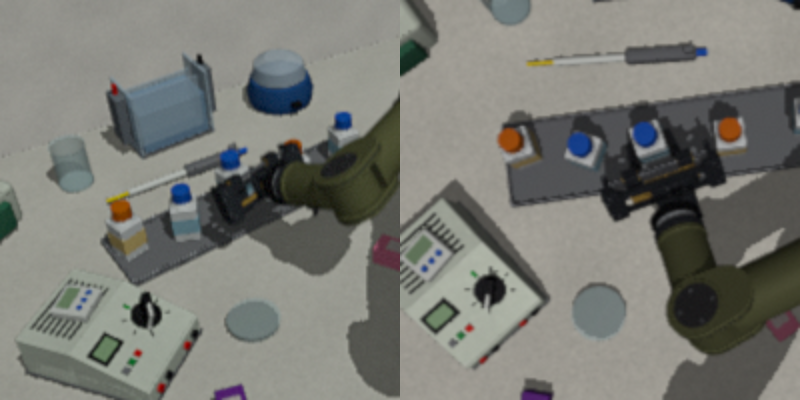

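carry_out(steps=[{"travel": [0.6,0,0.2],"angular": [0,0,0]},{"travel": [1.2,0,0.5],"angular": [0,0,0]},{"travel": [1.7,0,0.7],"angular": [0,0,0]},{"travel": [1.9,0,0.9],"angular": [0,0,0]},{"travel": [2,0,0.9],"angular": [0,0,0]}])

```text
time_s: 34.27
eef_pos: [0.6288, 0.1307, 0.048]
tcp_rot: [-3.134, 1.128, -2.821]
contact_force: [0.5, -0.3, -1.1]
grip_width: 0.0483
```

carry_out(steps=[{"travel": [0.2,0,0.1],"angular": [0,0,0]},{"travel": [0.4,0,0.2],"angular": [0,0,0]},{"travel": [0.4,0,0.2],"angular": [0,0,0]}])

```text
time_s: 34.52
eef_pos: [0.6299, 0.1312, 0.0476]
tcp_rot: [-3.139, 1.137, -2.826]
contact_force: [-2.3, -2.5, 7.9]
grip_width: 0.0483
```

carry_out(steps=[{"travel": [0,0,0],"angular": [0,0,0]},{"travel": [0,0,0],"angular": [0,0,0]},{"travel": [0,0,0],"angular": [0,0,0]},{"travel": [0,0,-0.5],"angular": [0,0,0]},{"travel": [0,0,-2],"angular": [0,0,0]}], claw=0.7)

```text
time_s: 34.93
eef_pos: [0.6134, 0.125, 0.0557]
tcp_rot: [-3.136, 1.137, -2.826]
contact_force: [-0.1, -0.7, -0.4]
grip_width: 0.0617
```

carry_out(steps=[{"travel": [0,0,-2.5],"angular": [0,0,0]},{"travel": [0,0,-5],"angular": [0,0,0]},{"travel": [-2,0,-7],"angular": [0,0,0]},{"travel": [-5,0,-8],"angular": [0,0,0]},{"travel": [-8,0,-9],"angular": [0,0,0]}])

```text
time_s: 35.35
eef_pos: [0.5989, 0.1123, 0.1489]
tcp_rot: [3.124, 1.12, -2.844]
contact_force: [1.5, -0.4, 1.6]
grip_width: 0.0619
```

```bash
python3 -c "
from h import *
s,q,r=pose();go(q,r)
b=cam('side','s21.png')['image'];c=cam('top','t21.png');im=c['image']
cv2.imwrite('pics/m21.png',np.hstack([cv2.resize(b[100:300,150:350],(400,400)),cv2.resize(im[80:280,190:390],(400,400))])[:,:,::-1])
H,S,V=masks(im)
m=((H>108)&(H<125)&(S>150)&(V>70)|(H>5)&(H<16)&(S>180)&(V>90));m[:,:195]=0;m[:,375:]=0;m[:120]=0;m[190:]=0
for ce,a,_,_ in blobs(m): pr(ce,int(a),px2plane(c,*ce,.109)[:2])
"

```

```text
t 35.35 pos [0.5989, 0.1123, 0.1489] J [0.4843, 1.6103, -1.4714, 2.5593, 2.7857, 1.7324, -0.1117] F [1.494, -0.3636, 1.5845] w 0.0619
travel [0.0, 0.0, 0.0] angular [0.0, 0.0, 0.0] rows>= 0.0
[355.2233, 133.3981] 103 [0.663, -0.1246]
[314.3646, 144.2292] 96 [0.6324, 0.0022]
[273.9143, 147.6286] 105 [0.6251, 0.1266]
[204.6596, 149.6277] 94 [0.6246, 0.3388]
[239.3889, 151.713] 108 [0.6152, 0.2325]
```

View pics/m21.png

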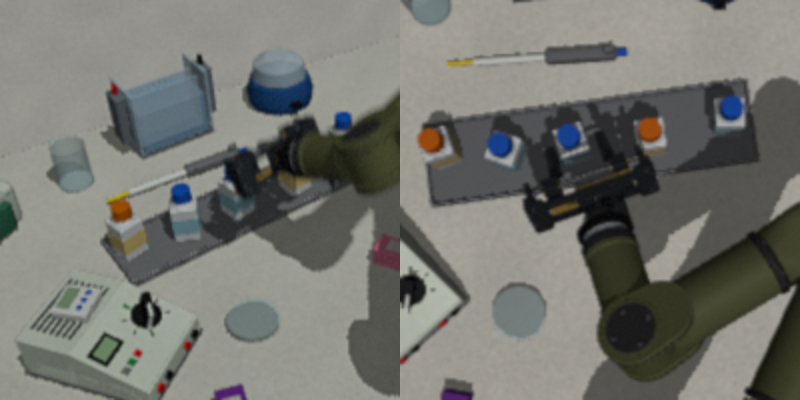

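```bash
python3 -c "
from h import *
b=cv2.imread('pics/s21.png');c=cv2.imread('pics/t21.png')
A=cv2.resize(c[195:255,160:225],(650,600),interpolation=cv2.INTER_LANCZOS4)
B=cv2.resize(b[230:290,190:255],(650,600),interpolation=cv2.INTER_LANCZOS4)
cv2.imwrite('pics/ka.png',A);cv2.imwrite('pics/kb.png',B)
"

```

```text
(no output)
```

View pics/ka.png

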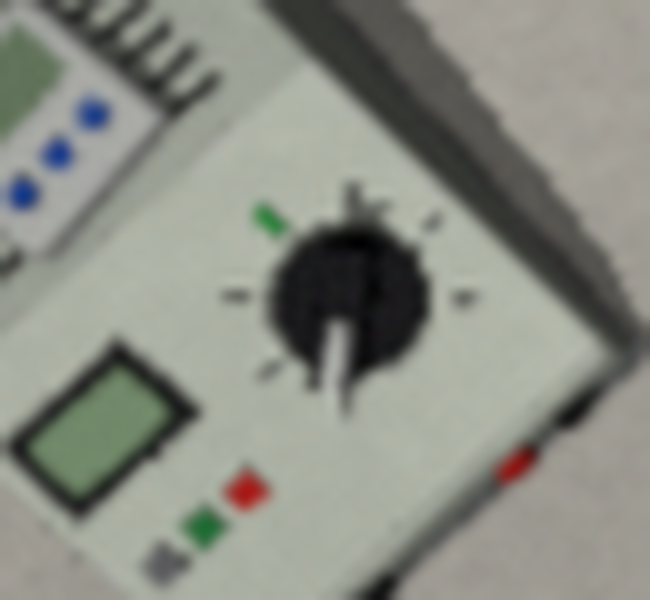

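View pics/kb.png

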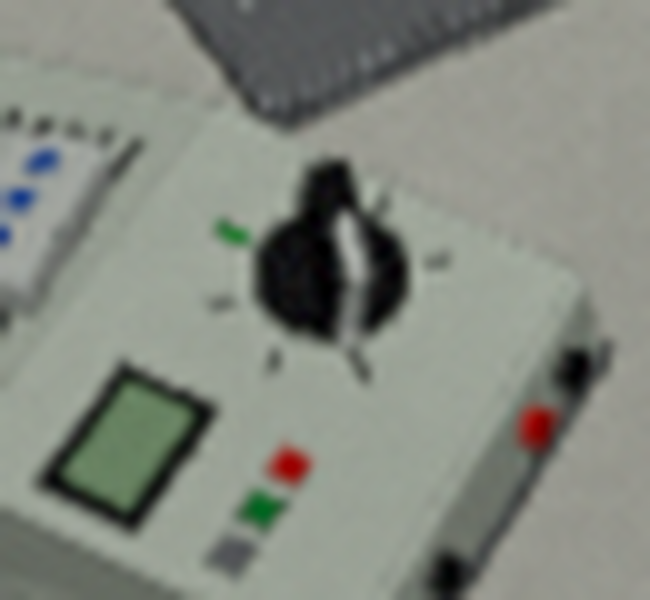

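```bash
cat >> h.py <<'E'
def ray(c,u,v):
    E=np.array(c['extrinsics']);d=E[:3,:3]@np.linalg.inv(np.array(c['K']))@np.array([u,v,1.]);return E[:3,3],d/np.linalg.norm(d)
def tri(c1,p1,c2,p2):
    o1,d1=ray(c1,*p1);o2,d2=ray(c2,*p2)
    A=np.c_[d1,-d2];x=np.linalg.lstsq(A,o2-o1,rcond=None)[0]
    a=o1+d1*x[0];b=o2+d2*x[1];return (a+b)/2,np.linalg.norm(a-b)
E
python3 -c "
from h import *
t=cam('top');s=cam('side')
T=lambda x,y:(160+x/10,195+y/10); Sd=lambda x,y:(190+x/10,230+y/10)
P={}
for n,a,b in [('c',(350,296),(329,283)),('green',(270,218),(232,235)),('100',(235,295),(222,303)),('50',(268,370),(272,362)),('300',(465,297),(438,262)),('250',(435,220),(385,205)),('0',(345,405),(360,365)),('wfar',(335,410),(350,340)),('wnear',(338,325),(345,215)),('bar2',(352,195),(327,165))]:
    p,e=tri(t,T(*a),s,Sd(*b));P[n]=p;pr(n,p,'err',e)
d=P['green']-P['c'];pr('dir',np.degrees(np.arctan2(d[1],d[0])),np.linalg.norm(d))
for a,b in (('50','250'),('100','300')):
    d=P[b]-P[a];pr(a,b,np.degrees(np.arctan2(d[1],d[0])),d)
# deck normal
Q=np.array([P[k] for k in ('green','100','50','300','250','0')]);u,sv,vt=np.linalg.svd(Q-Q.mean(0));pr('normal',vt[2],'cen',Q.mean(0))
"

```

```text
c [0.3977, 0.3828, 0.0646] err 0.0017
green [0.4222, 0.404, 0.0754] err 0.0014
100 [0.3987, 0.4155, 0.0731] err 0.0014
50 [0.3755, 0.4085, 0.0646] err 0.0023
300 [0.3965, 0.349, 0.0565] err 0.0012
250 [0.4207, 0.3562, 0.0643] err 0.0015
0 [0.3639, 0.3854, 0.0612] err 0.0018
wfar [0.3629, 0.3856, 0.0735] err 0.004
wnear [0.3881, 0.375, 0.1] err 0.0014
bar2 [0.4268, 0.3724, 0.0864] err 0.0043
dir 40.9349 0.0342
50 250 -49.189 [0.0452, -0.0523, -0.0003]
100 300 -91.9157 [-0.0022, -0.0665, -0.0166]
normal [-0.1907, -0.2137, 0.9581] cen [0.3963, 0.3864, 0.0659]
```

```bash
python3 -c "
from h import *
t=cam('top');s=cam('side')
y=np.radians(41.5);n=np.array([-np.sin(np.radians(18))*np.cos(y),-np.sin(np.radians(18))*np.sin(y),np.cos(np.radians(18))])
c=np.array([.3977,.3828,.0646]);bt=c+.035*n
xs=np.array([np.cos(y)*np.cos(np.radians(18)),np.sin(y)*np.cos(np.radians(18)),np.sin(np.radians(18))]);ys=np.cross(n,xs)
T=lambda x,y:(160+x/10,195+y/10); Sd=lambda x,y:(190+x/10,230+y/10)
for nm,cam_,px in [('t',t,T(338,325)),('t',t,T(335,385)),('t',t,T(352,230)),('s',s,Sd(345,212)),('s',s,Sd(360,270)),('s',s,Sd(327,165))]:
    o,d=ray(cam_,*px);p=o+d*((bt-o)@n)/(d@n);q=p-bt
    pr(nm,px,'x',q@xs*1000,'y',q@ys*1000,'ang',np.degrees(np.arctan2(q@ys,q@xs)))
pr('c proj',(np.array(proj(t,bt))-[160,195])*10,(np.array(proj(s,bt))-[190,230])*10)
"

```

```text
t [193.8, 227.5] x -1.7454 y 0.8304 ang 154.557
t [193.5, 233.5] x -14.5136 y 14.4269 ang 135.1716
t [195.2, 218.0] x 16.5086 y -22.5116 ang -53.746
s [224.5, 251.2] x 0.8944 y -1.9167 ang -64.9849
s [226.0, 257.0] x -13.1771 y 14.5642 ang 132.1375
s [222.7, 246.5] x 14.0172 y -14.6002 ang -46.167
c proj [335.8639, 319.1018] [344.5525, 217.6487]
```

```bash
cat >> h.py <<'E'
_y=np.radians(41.5);_t=np.radians(18)
KN=np.array([-np.sin(_t)*np.cos(_y),-np.sin(_t)*np.sin(_y),np.cos(_t)])
KX=np.array([np.cos(_y)*np.cos(_t),np.sin(_y)*np.cos(_t),np.sin(_t)]);KY=np.cross(KN,KX)
KC=np.array([.3977,.3828,.0646])
def knob(alpha,h):
    a=np.radians(alpha);x=np.cos(a)*KX+np.sin(a)*KY
    return KC+h*KN,R.from_matrix(np.c_[x,np.cross(-KN,x),-KN])
E
python3 -c "
from h import *
s,q,r=pose()
go(q+[-.03,0,.1],down(180,-30))
go(q+[-.05,0.03,.15],down(180,0))
p,r=knob(134,.15);go(p,r)
"
```

```text
t 35.65 pos [0.6001, 0.1127, 0.1531] J [0.4835, 1.6047, -1.4721, 2.5601, 2.7901, 1.7326, -0.1066] F [0.0146, -0.0359, -1.0439] w 0.0616
travel [-7.82, 0.94, -6.85] angular [13.6, 34.4, 12.5] rows>= 5.5
t 35.65 pos [0.6001, 0.1127, 0.1531] J [0.4835, 1.6047, -1.4721, 2.5601, 2.7901, 1.7326, -0.1066] F [0.0146, -0.0359, -1.0439] w 0.0616
travel [-11.93, 4.41, -9.86] angular [10.3, 64.1, 16.2] rows>= 9.3
t 35.65 pos [0.6001, 0.1127, 0.1531] J [0.4835, 1.6047, -1.4721, 2.5601, 2.7901, 1.7326, -0.1066] F [0.0146, -0.0359, -1.0439] w 0.0616
travel [1.55, 30.14, -15.93] angular [3.4, 48.8, 25.2] rows>= 8.2
```

carry_out(steps=[{"travel": [-1.6,0.1,-1.4],"angular": [1.8,6,2]},{"travel": [-3.2,0.3,-2.8],"angular": [3.5,12,4]},{"travel": [-5,0.5,-4.2],"angular": [5,18,6]},{"travel": [-6.5,0.7,-5.6],"angular": [7,24,8]},{"travel": [-7.8,0.9,-6.9],"angular": [9,30,10]}])

```text
time_s: 36.07
eef_pos: [0.5703, 0.1117, 0.2479]
tcp_rot: [3.103, 0.681, -3.035]
contact_force: [0.7, -1.0, -1.5]
grip_width: 0.0617
```

```bash
python3 -c "
from h import *
p,r=knob(134,.15);go(p,r)
go([.55,.15,.3],down(176))
"
```

```text
t 36.07 pos [0.5703, 0.1117, 0.2479] J [0.4481, 0.9119, -1.4367, 2.3156, 1.8796, 1.1557, -0.3641] F [0.6539, -1.0488, -1.4788] w 0.0617
travel [16.58, 26.41, -7.19] angular [-5.4, 24.8, 14.4] rows>= 7.7
t 36.07 pos [0.5703, 0.1117, 0.2479] J [0.4481, 0.9119, -1.4367, 2.3156, 1.8796, 1.1557, -0.3641] F [0.6539, -1.0488, -1.4788] w 0.0617
travel [-2.03, 4.21, -4.91] angular [5.6, 38.7, 10.5] rows>= 5.7
```

carry_out(steps=[{"travel": [-0.4,0.8,-1],"angular": [1,6.8,1.8]},{"travel": [-0.8,1.6,-2],"angular": [2,13.6,3.7]},{"travel": [-1.2,2.5,-3],"angular": [3,20.4,5.5]},{"travel": [-1.6,3.4,-4],"angular": [4,27.2,7.4]},{"travel": [-2,4.2,-4.9],"angular": [4.9,34,9.2]}], claw=0.5)

```text
time_s: 36.48
eef_pos: [0.5482, 0.1507, 0.3004]
tcp_rot: [3.123, 0.164, 3.118]
contact_force: [1.0, 0.4, -0.7]
grip_width: 0.0443
```

```bash
python3 -c "
from h import *
p,r=knob(134,.15);go(p,r)
"
```

```text
t 36.48 pos [0.5482, 0.1507, 0.3004] J [0.3521, 0.8078, -1.3892, 1.7874, 0.9928, 1.2294, 0.2461] F [0.9575, 0.4475, -0.7267] w 0.0443
travel [20.26, 19.58, 6.46] angular [-11.2, -3.6, 4.1] rows>= 6.9
```

carry_out(steps=[{"travel": [2.9,2.8,0.5],"angular": [-2,-0.7,0.8]},{"travel": [5.8,5.6,1],"angular": [-4,-1.4,1.6]},{"travel": [8.7,8.4,1.5],"angular": [-6,-2.1,2.4]},{"travel": [11.6,11.2,2.2],"angular": [-8,-2.8,3.2]},{"travel": [14.5,14,3],"angular": [-10,-3.4,4]}])

```text
time_s: 36.9
eef_pos: [0.4111, 0.2948, 0.248]
tcp_rot: [2.932, 0.211, 3.04]
contact_force: [0.9, 0.1, -0.3]
grip_width: 0.0444
```

```bash
python3 -c "
from h import *
p,r=knob(134,.1);go(p,r)
b=cam('side','s22.png')['image'];c=cam('top','t22.png');im=c['image']
cv2.imwrite('pics/m22.png',np.hstack([cv2.resize(b[100:300,150:350],(400,400)),cv2.resize(im[80:280,150:350],(400,400))])[:,:,::-1])
"
```

```text
t 36.9 pos [0.4111, 0.2948, 0.248] J [0.0634, 0.7394, -1.3317, 2.1518, 1.2295, 0.8889, -0.4844] F [0.8907, 0.0732, -0.2848] w 0.0444
travel [6.07, 4.6, 8.88] angular [-1.1, -0.3, 0.1] rows>= 2.8
```

View pics/m22.png

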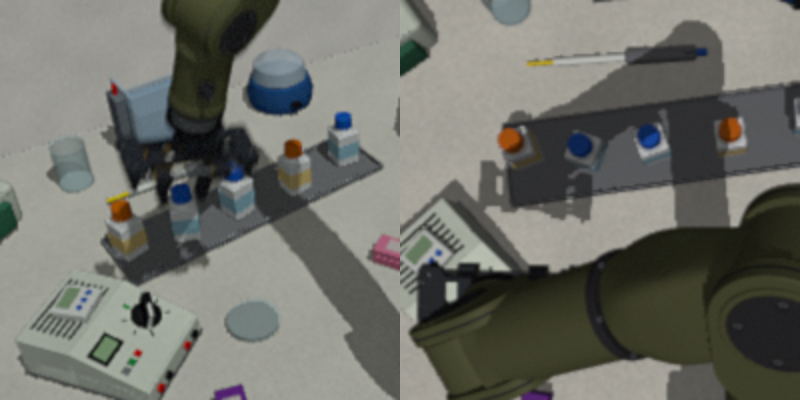

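```bash
python3 -c "
from h import *
im=cam('top','t23.png')['image'];b=cam('side','s23.png')['image']
cv2.imwrite('pics/m23.png',np.hstack([cv2.resize(im[70:250,370:550],(400,400)),cv2.resize(b[100:220,320:440],(400,400))])[:,:,::-1])
c=cam('top')
"
```

```text
(no output)
```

View pics/m23.png

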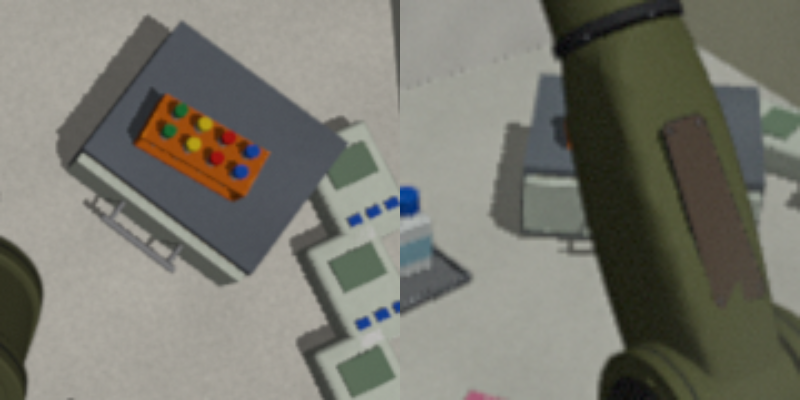

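carry_out(steps=[{"travel": [2,1.5,2],"angular": [-1,0,0]},{"travel": [4,3,4],"angular": [-1.1,-0.3,0]},{"travel": [6.1,4.6,6],"angular": [-1.1,-0.3,0]},{"travel": [6.1,4.6,7.5],"angular": [-1.1,-0.3,0]},{"travel": [6.1,4.6,8.9],"angular": [-1.1,-0.3,0]}])

```text
time_s: 37.57
eef_pos: [0.3766, 0.3616, 0.1584]
tcp_rot: [2.917, 0.217, 3.041]
contact_force: [0.1, -0.7, -0.0]
grip_width: 0.0439
```

```bash
python3 -c "
from h import *
p,r=knob(134,.045);go(p,r)
b=cam('side','s24.png')['image'];c=cam('top','t24.png');im=c['image']
cv2.imwrite('pics/m24.png',np.hstack([cv2.resize(b[200:300,160:260],(500,500)),cv2.resize(im[180:280,150:250],(300,300)).repeat(1,0) if 0 else cv2.resize(im[180:280,150:250],(300,500))])[:,:,::-1])
"
```

```text
t 37.57 pos [0.3766, 0.3616, 0.1584] J [-0.2146, 0.8939, -1.1829, 2.2214, 1.5497, 0.9066, -0.9037] F [0.1046, -0.685, -0.0247] w 0.0439
travel [0.18, 0.11, 5.35] angular [-0.2, 0.0, 0.2] rows>= 1.3
```

View pics/m24.png

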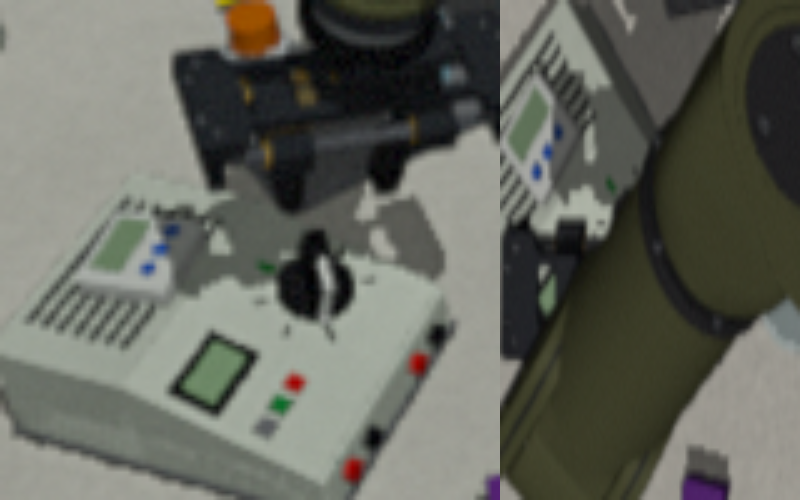

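carry_out(steps=[{"travel": [0,0,0],"angular": [0,0,-7.1]},{"travel": [0,0,0],"angular": [0,0,-14.2]},{"travel": [0,0,0],"angular": [0,0,-21.3]},{"travel": [0,0,0],"angular": [0,0,-28.4]},{"travel": [0,0,0],"angular": [0,0,-35.6]}])

```text
time_s: 38.08
eef_pos: [0.3786, 0.3587, 0.1579]
tcp_rot: [3.091, 0.305, -2.605]
contact_force: [-0.5, 0.4, 0.1]
grip_width: 0.044
```

carry_out(steps=[{"travel": [0,0,0],"angular": [0,0,-7.1]},{"travel": [0,0,0],"angular": [0,0,-14.2]},{"travel": [0,0,0],"angular": [0,0,-21.3]},{"travel": [0,0,0],"angular": [0,0,-28.4]},{"travel": [0,0,0],"angular": [0,0,-35.6]}])

```text
time_s: 38.5
eef_pos: [0.3801, 0.3578, 0.1586]
tcp_rot: [-2.999, 0.275, -1.953]
contact_force: [0.2, 0.7, 0.3]
grip_width: 0.0441
```

carry_out(steps=[{"travel": [0,0,0],"angular": [0,0,-7.1]},{"travel": [0,0,0],"angular": [0,0,-14.2]},{"travel": [0,0,0],"angular": [0,0,-21.3]},{"travel": [0,0,0],"angular": [0,0,-28.4]},{"travel": [0,0,0],"angular": [0,0,-35.6]}])

```text
time_s: 38.92
eef_pos: [0.3815, 0.3569, 0.1592]
tcp_rot: [-2.864, 0.141, -1.33]
contact_force: [0.0, 0.2, 0.6]
grip_width: 0.0442
```

carry_out(steps=[{"travel": [0,0,0],"angular": [0,0,-7.1]},{"travel": [0,0,0],"angular": [0,0,-14.2]},{"travel": [0,0,0],"angular": [0,0,-21.3]},{"travel": [0,0,0],"angular": [0,0,-28.4]},{"travel": [0,0,0],"angular": [0,0,-35.6]}])

```text
time_s: 39.33
eef_pos: [0.3828, 0.356, 0.1598]
tcp_rot: [-2.834, -0.045, -0.733]
contact_force: [-0.5, -0.3, 0.6]
grip_width: 0.044
```

```bash
python3 -c "
from h import *
p,r=knob(314,.09);go(p,r)"
```

```text
t 39.33 pos [0.3828, 0.356, 0.1598] J [-0.2299, 0.8501, -1.103, 2.2187, 1.5439, 0.8297, 1.6064] F [-0.4731, -0.291, 0.6287] w 0.044
travel [-1.04, 0.07, 0.94] angular [0.4, -0.4, -37.0] rows>= 5.2
```

carry_out(steps=[{"travel": [-0.2,0,0.2],"angular": [0,0,-7.1]},{"travel": [-0.4,0,0.4],"angular": [0,0,-14.2]},{"travel": [-0.6,0,0.6],"angular": [0,0,-21.3]},{"travel": [-0.8,0,0.8],"angular": [0,0,-28.4]},{"travel": [-1,0.1,0.9],"angular": [0.4,-0.4,-35.6]}])

```text
time_s: 39.75
eef_pos: [0.3783, 0.3636, 0.1512]
tcp_rot: [-2.907, -0.212, -0.126]
contact_force: [0.4, -0.1, 0.4]
grip_width: 0.0442
```

```bash
python3 -c "
from h import *
p,r=knob(314,.04);go(p,r)"
```

```text
t 39.75 pos [0.3783, 0.3636, 0.1512] J [-0.2589, 0.86, -1.0757, 2.2252, 1.5838, 0.8141, 2.1833] F [0.3719, -0.0609, 0.408] w 0.0442
travel [-0.17, -0.04, 5.08] angular [-0.0, -0.0, -1.3] rows>= 1.2
```

Now I'll descend in steps, with one check above the bar.

carry_out(steps=[{"travel": [-0.1,0,1.5],"angular": [0,0,-1.3]},{"travel": [-0.2,0,3],"angular": [0,0,-1.3]},{"travel": [-0.2,0,4.5],"angular": [0,0,-1.3]},{"travel": [-0.2,0,4.7],"angular": [0,0,-1.3]}])

```text
time_s: 40.08
eef_pos: [0.3888, 0.3721, 0.1047]
tcp_rot: [-2.913, -0.216, -0.107]
contact_force: [-0.8, -1.2, -0.1]
grip_width: 0.0444
```

```bash
python3 -c "
from h import *
p,r=knob(314,.0115);go(p,r)
b=cam('side','s25.png')['image'];c=cam('top','t25.png');im=c['image']
cv2.imwrite('pics/m25.png',np.hstack([cv2.resize(b[220:300,180:260],(500,500)),cv2.resize(im[180:280,150:250],(300,500))])[:,:,::-1])
"
```

```text
t 40.08 pos [0.3888, 0.3721, 0.1047] J [-0.2881, 0.9645, -1.0318, 2.2138, 1.7128, 0.8473, 2.1256] F [-0.7971, -1.16, -0.0994] w 0.0444
travel [-0.11, -0.2, 3.08] angular [0.1, -0.0, -0.2] rows>= 0.7
```

View pics/m25.png

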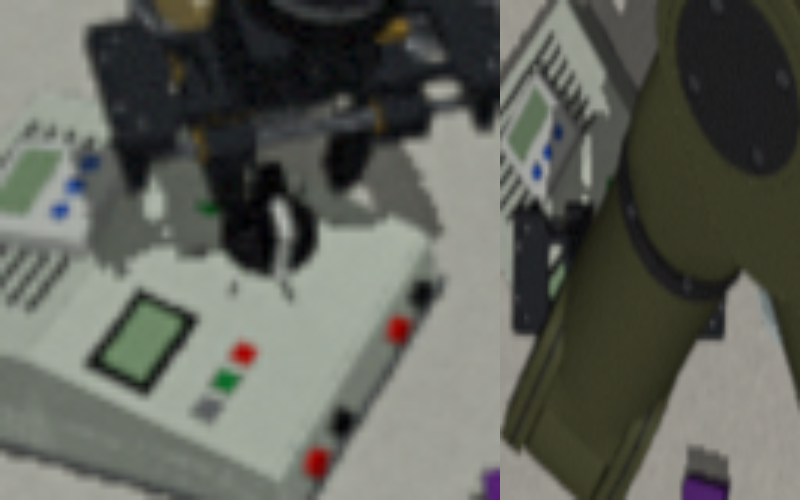

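carry_out(steps=[{"travel": [-0.1,-0.2,1],"angular": [0,0,0]},{"travel": [-0.1,-0.2,2],"angular": [0,0,0]},{"travel": [-0.1,-0.2,3],"angular": [0,0,0]},{"travel": [-0.1,-0.2,3],"angular": [0,0,0]}])

```text
time_s: 40.52
eef_pos: [0.3944, 0.3805, 0.0759]
tcp_rot: [-2.914, -0.215, -0.106]
contact_force: [-0.4, -0.4, -0.3]
grip_width: 0.0437
```

```bash
python3 -c "
from h import *
p,r=knob(314,.0115);go(p,r)"
```

```text
t 40.52 pos [0.3944, 0.3805, 0.0759] J [-0.3059, 1.0291, -1.0082, 2.1952, 1.7795, 0.868, 2.0941] F [-0.359, -0.4048, -0.3074] w 0.0437
travel [0.05, 0.01, 0.05] angular [0.1, 0.0, -0.2] rows>= 0.0
```

carry_out(steps=[{"travel": [0,0,0],"angular": [0,0,0]},{"travel": [0,0,0],"angular": [0,0,0]},{"travel": [0,0,0],"angular": [0,0,0]},{"travel": [0,0,0],"angular": [0,0,0]},{"travel": [0,0,0],"angular": [0,0,0]}], claw=0, grip_force=15)

```text
time_s: 40.93
eef_pos: [0.3944, 0.3809, 0.0764]
tcp_rot: [-2.913, -0.216, -0.106]
contact_force: [0.4, -0.8, 0.4]
grip_width: 0.014
```

carry_out(steps=[{"travel": [0,0,0],"angular": [0,0,7]},{"travel": [0,0,0],"angular": [0,0,14]},{"travel": [0,0,0],"angular": [0,0,21]},{"travel": [0,0,0],"angular": [0,0,28]},{"travel": [0,0,0],"angular": [0,0,35]}])

```text
time_s: 41.35
eef_pos: [0.3945, 0.3807, 0.0764]
tcp_rot: [-2.832, -0.047, -0.705]
contact_force: [0.1, 1.0, -1.2]
grip_width: 0.014
```

```bash
python3 -c "
from h import *
s,q,r=pose()
x=r.as_matrix()[:,0];pr('alpha',np.degrees(np.arctan2(x@KY,x@KX))%360,'tau',s['wrist_torque'])
p,rr=knob(180,.0115);go(p,rr)"
```

```text
alpha 278.5212 tau [-0.0209, 0.3381, 0.0508]
t 41.35 pos [0.3945, 0.3807, 0.0764] J [-0.2691, 1.073, -1.0966, 2.1935, 1.7639, 0.9531, 1.5089] F [0.1362, 1.0115, -1.2011] w 0.014
travel [0.06, 0.01, 0.09] angular [-0.0, -0.1, 98.5] rows>= 13.8
```

carry_out(steps=[{"travel": [0,0,0],"angular": [0,0,7]},{"travel": [0,0,0],"angular": [0,0,14]},{"travel": [0,0,0],"angular": [0,0,21]},{"travel": [0,0,0],"angular": [0,0,28]},{"travel": [0,0,0],"angular": [0,0,35]}])

```text
time_s: 41.77
eef_pos: [0.3944, 0.3807, 0.0764]
tcp_rot: [-2.86, 0.138, -1.295]
contact_force: [-0.6, 1.2, -2.5]
grip_width: 0.0137
```

carry_out(steps=[{"travel": [0,0,0],"angular": [0,0,7]},{"travel": [0,0,0],"angular": [0,0,14]},{"travel": [0,0,0],"angular": [0,0,21]},{"travel": [0,0,0],"angular": [0,0,28]},{"travel": [0,0,0],"angular": [0,0,35]}])

```text
time_s: 42.18
eef_pos: [0.3942, 0.3807, 0.0764]
tcp_rot: [-2.991, 0.275, -1.91]
contact_force: [-0.3, 1.0, -2.4]
grip_width: 0.0141
```

```bash
python3 -c "
from h import *
s,q,r=pose()
x=r.as_matrix()[:,0];pr('alpha',np.degrees(np.arctan2(x@KY,x@KX))%360,'tau',s['wrist_torque'])
p,rr=knob(180,.0115);go(p,rr)"
```

```text
alpha 207.8582 tau [0.1249, 0.265, 0.0728]
t 42.18 pos [0.3942, 0.3807, 0.0764] J [-0.2155, 1.1609, -1.2478, 2.1913, 1.7453, 1.1094, 0.3245] F [-0.2668, 0.9941, -2.3947] w 0.0141
travel [0.02, -0.07, 0.09] angular [-0.0, -0.1, 27.9] rows>= 3.9
```

carry_out(steps=[{"travel": [0,0,0],"angular": [0,0,7]},{"travel": [0,0,0],"angular": [0,0,14]},{"travel": [0,0,0],"angular": [0,0,21]},{"travel": [0,0,0],"angular": [0,0,27.8]},{"travel": [0,0,0],"angular": [0,0,27.8]}])

```text
time_s: 42.6
eef_pos: [0.3942, 0.3807, 0.0764]
tcp_rot: [3.141, 0.313, -2.419]
contact_force: [0.7, 1.3, -1.0]
grip_width: 0.0139
```

```bash
python3 -c "
from h import *
s,q,r=pose()
x=r.as_matrix()[:,0];pr('alpha',np.degrees(np.arctan2(x@KY,x@KX))%360,'tau',s['wrist_torque'],s['contact_force'])"
```

```text
alpha 179.8804 tau [0.008, 0.1445, -0.0125] [0.7083, 1.3063, -1.0424]
```

Release, then back straight out along the knob axis.

carry_out(steps=[{"travel": [0,0,0],"angular": [0,0,0]},{"travel": [0,0,0],"angular": [0,0,0]},{"travel": [0,0,0],"angular": [0,0,0]},{"travel": [0,0,-1],"angular": [0,0,0]},{"travel": [0,0,-4],"angular": [0,0,0]}], claw=0.5)

```text
time_s: 43.02
eef_pos: [0.3846, 0.3711, 0.1122]
tcp_rot: [-3.141, 0.307, -2.42]
contact_force: [0.3, 0.8, 0.7]
grip_width: 0.0436
```

carry_out(steps=[{"travel": [0,0,-4],"angular": [0,0,0]},{"travel": [0,0,-8],"angular": [0,0,0]},{"travel": [0,4,-10],"angular": [0,0,0]},{"travel": [0,8,-11],"angular": [0,0,0]},{"travel": [0,12,-12],"angular": [0,0,0]}])

```text
time_s: 43.43
eef_pos: [0.2792, 0.436, 0.2283]
tcp_rot: [-3.14, 0.311, -2.421]
contact_force: [0.3, 1.2, -0.4]
grip_width: 0.0441
```

```bash
python3 -c "
from h import *
s,q,r=pose();go(q,r)
b=cam('side','s26.png')['image'];im=cam('top','t26.png')['image']
cv2.imwrite('pics/m26.png',np.hstack([cv2.resize(im[130:280,150:300],(400,400)),cv2.resize(b[130:300,150:350],(400,400))])[:,:,::-1])"
```

```text
t 43.43 pos [0.2792, 0.436, 0.2283] J [-0.3954, 0.8627, -1.4224, 2.1456, 1.3385, 1.1488, -0.2035] F [0.2727, 1.1625, -0.39] w 0.0441
travel [0.0, 0.0, 0.0] angular [0.0, 0.0, 0.0] rows>= 0.0
```

View pics/m26.png

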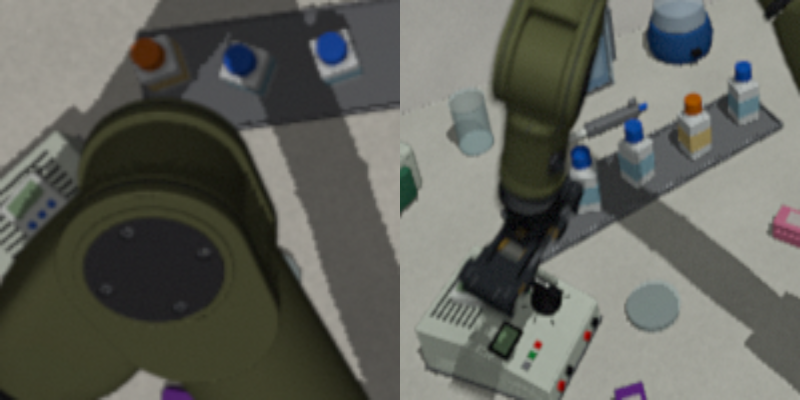

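carry_out(steps=[{"travel": [0,-2,-4],"angular": [0,0,0]},{"travel": [0,-6,-5],"angular": [0,0,0]},{"travel": [0,-10,-6],"angular": [0,0,0]},{"travel": [0,-14,-7],"angular": [0,0,0]},{"travel": [0,-18,-7],"angular": [0,0,0]}])

```text
time_s: 43.95
eef_pos: [0.3784, 0.2926, 0.2979]
tcp_rot: [3.137, 0.317, -2.408]
contact_force: [1.0, 1.1, -0.1]
grip_width: 0.0444
```

carry_out(steps=[{"travel": [0,-4,0],"angular": [0,0,0]},{"travel": [0,-8,0],"angular": [0,0,0]},{"travel": [0,-12,0],"angular": [0,0,0]},{"travel": [0,-16,0],"angular": [0,0,0]},{"travel": [0,-20,0],"angular": [0,0,0]}])

```text
time_s: 44.37
eef_pos: [0.5131, 0.1418, 0.2974]
tcp_rot: [3.139, 0.317, -2.406]
contact_force: [0.7, 1.4, 0.5]
grip_width: 0.044
```

```bash
python3 -c "
from h import *
s,q,r=pose();go(q,r)
b=cam('side','s27.png')['image'];im=cam('top','t27.png')['image']
cv2.imwrite('pics/m27.png',np.hstack([cv2.resize(im[195:255,160:225],(400,400),interpolation=cv2.INTER_CUBIC),cv2.resize(b[230:290,190:255],(400,400),interpolation=cv2.INTER_CUBIC)])[:,:,::-1])"
```

```text
t 44.37 pos [0.5131, 0.1418, 0.2974] J [0.5444, 0.7596, -1.4481, 1.9974, 1.0207, 0.9139, 0.9618] F [0.7364, 1.38, 0.5114] w 0.044
travel [0.0, 0.0, 0.0] angular [0.0, 0.0, 0.0] rows>= 0.0
```

View pics/m27.png

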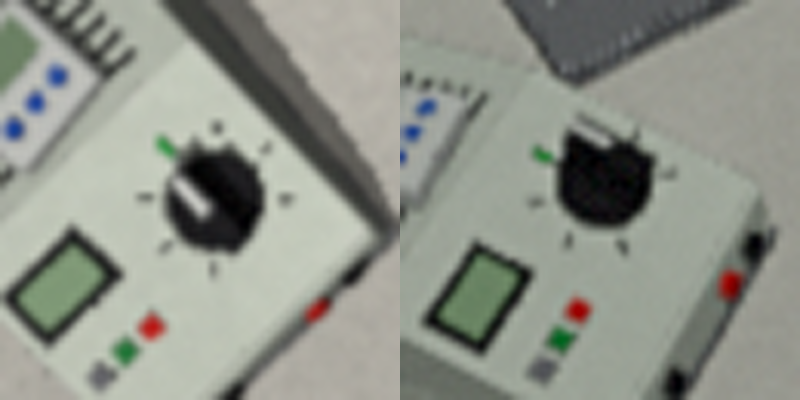

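```bash
python3 -c "
from h import *
t=cam('top');s=cam('side')
def pl(c,px,h):
    o,d=ray(c,*px);p0=KC+h*KN;p=o+d*((p0-o)@KN)/(d@KN);q=p-p0;return np.array([q@KX,q@KY])*1000
T=lambda x,y:(160+x*65/400,195+y*60/400);Sd=lambda x,y:(190+x*65/400,230+y*60/400)
tk={'green':(165,147),'100':(146,197),'50':(165,248),'0':(213,270),'300':(287,198),'250':(265,148),'200':(217,127)}
for k,v in tk.items():
    q=pl(t,T(*v),0);pr(k,q,np.degrees(np.arctan2(q[1],q[0])))
im=t['image'];hsv=cv2.cvtColor(im,cv2.COLOR_RGB2HSV)
for nm,c,box in (('t',t,(186,220,196,230)),('s',s,(215,246,226,256))):
    g=c['image'].astype(int).min(2)
    x0,y0,x1,y1=box;print(g[y0:y1,x0:x1])
for nm,c,a,b in (('top',t,T(208,213),T(175,178)),('side',s,Sd(208+0,0),Sd(0,0))):
    if nm=='top':
        A=pl(c,a,.035);B=pl(c,b,.035);d=B-A;pr(nm,A,B,np.degrees(np.arctan2(d[1],d[0])))
A=pl(s,Sd(607-400,143),.035);B=pl(s,Sd(575-400,122),.035);d=B-A;pr('side',A,B,np.degrees(np.arctan2(d[1],d[0])))
"
```

```text
green [33.3044, 0.4011] 0.6901
100 [22.6761, 23.4866] 46.0059
50 [-1.1252, 33.9439] 91.8985
0 [-25.034, 24.757] 135.3188
300 [-25.4677, -25.1311] -135.3812
250 [-0.6864, -34.0321] -91.1554
200 [22.7077, -24.211] -46.8351
[[189 183 127  63  23  10   7   5   9  15]
 [185 151 132 103  57  19   4   6   8   9]
 [165 116 159 177 124  60  21   5   7   9]
 [155  92 117 179 182 128  61  17   1   4]
 [133  65  55 120 180 182 127  63  24   5]
 [133  65  27  55 120 180 184 136  69  20]
 [138  71  28  26  57 121 178 149  79  31]
 [152  88  37  24  27  58 114  96  52  29]
 [177 132  69  31  28  30  48  40  30  30]
 [187 173 111  45  29  28  31  28  26  31]]
[[154 153 155 144 144 152 155 153 157 147 152]
 [153 155 157 133 113 128 141 154 157 156 157]
 [153 153 148 143 125 103 106 128 142 155 156]
 [155 140 106 126 147 145 127 106 109 128 147]
 [158 116  54  38  77 129 151 147 127  87  99]
 [161  98  27   0  21  40  81 132 150  88  39]
 [166  99  24   0   1   6  19  43  56  29   9]
 [141  86  19   4   7  10   7   4  13  12  13]
 [ 83  35   6  12   7  11  11   2  11  13  14]
 [ 93  26   6  10   5   3   1   4   7   6  11]]
top [-0.5217, -0.3564] [21.9232, -0.5764] -0.5615
side [2.6562, 0.2423] [21.6402, -1.9695] -6.6455
```

```bash
python3 -c "
from h import *
t=cam('top');s=cam('side')
def pl(c,px,h):
    o,d=ray(c,*px);p0=KC+h*KN;p=o+d*((p0-o)@KN)/(d@KN);q=p-p0;return np.array([q@KX,q@KY])*1000
g=t['image'].astype(float).min(2)
pts=[]
for v in range(222,227):
    u=np.arange(188,196) if v>222 else np.arange(187,194)
    w=np.clip(g[v,u]-60,0,None)
    if v<=223: w[u<188+ (v-222)]=0
    pts.append(pl(t,((w*u).sum()/w.sum(),v),.035))
pts=np.array(pts);pr(pts)
l=cv2.fitLine(pts.astype(np.float32),cv2.DIST_L2,0,.01,.01).ravel();pr(np.degrees(np.arctan(l[1]/l[0])))
"
```

```text
[[20.369, -0.8488], [16.2369, -0.6745], [12.5965, 0.0115], [8.2088, -0.061], [4.7722, 0.8473]]
-5.7669
```

```bash
python3 -c "
from h import *
s=cam('side');t=cam('top')
def pl(c,px,h):
    o,d=ray(c,*px);p0=KC+h*KN;p=o+d*((p0-o)@KN)/(d@KN);q=p-p0;return np.array([q@KX,q@KY])*1000
for p in ((219.3,249),(221.2,250),(222.8,251)): pr(pl(s,p,.035))
for a in (-8,-4,0,4):
    r=np.radians(a);d=np.cos(r)*KX+np.sin(r)*KY;b=KC+.035*KN
    pr(a,'side',proj(s,b),proj(s,b+.02*d),'top',proj(t,b),proj(t,b+.02*d))
b=s['image'];im=t['image']
cv2.imwrite('pics/m28.png',np.hstack([cv2.resize(im[215:235,183:203],(400,400),interpolation=cv2.INTER_NEAREST),cv2.resize(b[240:260,210:230],(400,400),interpolation=cv2.INTER_NEAREST)])[:,:,::-1])
"
```

```text
[18.1622, -1.0208]
[11.497, -0.7064]
[5.6054, 0.074]
-8 side [224.4553, 251.7649] [219.1067, 248.37] top [193.5864, 226.9102] [189.5004, 221.693]
-4 side [224.4553, 251.7649] [218.8376, 248.6657] top [193.5864, 226.9102] [189.1194, 221.9735]
0 side [224.4553, 251.7649] [218.5955, 248.9769] top [193.5864, 226.9102] [188.7602, 222.2781]
4 side [224.4553, 251.7649] [218.3814, 249.3022] top [193.5864, 226.9102] [188.4245, 222.6055]
```

View pics/m28.png

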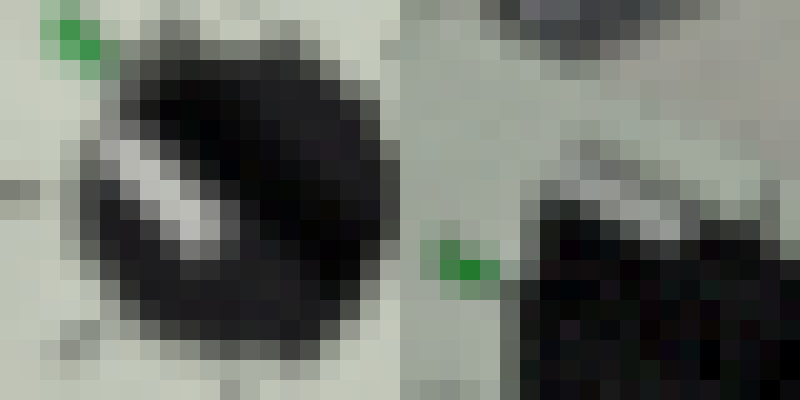

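```bash
python3 -c "
from h import *
t=cam('top')
def pl(c,px,h):
    o,d=ray(c,*px);p0=KC+h*KN;p=o+d*((p0-o)@KN)/(d@KN);q=p-p0;return np.array([q@KX,q@KY])*1000
a=pl(t,(188.5,222),.035);b=pl(t,(192.5,226),.035);d=a-b;pr(a,b,np.degrees(np.arctan2(d[1],d[0])))
im=t['image'].astype(int)
gr=im[...,1]-(im[...,0]+im[...,2])/2; sub=np.clip(gr[212:222,182:192]-25,0,None);ys,xs=np.nonzero(sub>=0)
w=sub.ravel();u=(w*(xs+182)).sum()/w.sum();v=(w*(ys+212)).sum()/w.sum();q=pl(t,(u,v),0);pr('green',(u,v),q,np.degrees(np.arctan2(q[1],q[0])))
"
```

```text
[21.1359, -0.061] [4.2227, 0.2856] -1.174
green [186.342, 216.5825] [35.3259, 0.3693] 0.5989
```

carry_out(steps=[{"travel": [0,0,-3],"angular": [0,0,0]},{"travel": [0,0,-6],"angular": [0,0,0]},{"travel": [0,-3,-8],"angular": [0,0,0]},{"travel": [0,-3,-8],"angular": [0,0,0]},{"travel": [0,-3,-8],"angular": [0,0,0]}])

```text
time_s: 45.23
eef_pos: [0.5141, 0.1061, 0.3742]
tcp_rot: [3.14, 0.318, -2.405]
contact_force: [0.3, 0.3, -0.8]
grip_width: 0.0439
```

```bash
python3 -c "
from h import *
b=cam('side','s29.png')['image'];im=cam('top','t29.png')['image']
cv2.imwrite('pics/m29.png',np.vstack([im[75:325,60:580],b[80:330,60:580]])[:,:,::-1])"
```

```text
(no output)
```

View pics/m29.png

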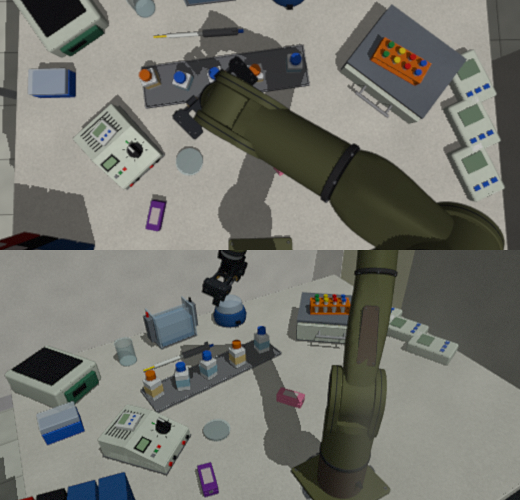

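All five bottles are upright in the lane, the drawer is shut, the knob is on green, and the other items haven't moved. Handing in.

```bash
python3 -c "
from h import *
print(arm.close_job())"
```

```text
the job is handed in; nothing more can be done
None
```

The job is done and handed in at about 45 s of the 210 s allowed; the hand-in reported no verdict.

**What I did:**
- **Cases and drawer:** I put the yellow and green cases in the drawer; no red case was on the bench. I then pushed the drawer shut by its handle.
- **Bottles:** I stood the three tipped blue-cap bottles upright in the lane. One of them had been knocked about 4 cm aside partway through, so I measured it again before picking it up.
- **Knob:** I turned it clockwise from 0 V to the green mark last of all.

The cases and drawer came before the bottles, which differs from the order you listed. Everything was finished before the knob.

**Last checks:**
- **Bottles:** all five stand upright in the lane in the final pictures.
- **Drawer:** its front looks flush in both views. It stopped firmly (about 20 N) at the expected shut position.
- **Other items:** they look unmoved in the final pictures, and the arm is clear of everything.
- **Knob:** the best camera reading puts the pointer 1 to 2° from the green mark, and the tool angle when I let go was within 0.2°. Two rougher readings disagreed, at 3 to 6° clockwise past the mark. I judged them less reliable because the white line is only a pixel or two wide.
- **Joint limits:** joints 3, 4 and 7 reached their range ends while handling the bottles. Joint 3 read as low as -1.472 against -1.47, and joint 4 read 2.5601 against 2.56. I can't tell whether that is only rounding in the stated limits.

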